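# Set the bench tweezers to the gap gauge and hold

## Task

Take the gap gauge off its sloping rest and stand it upright, on the short thin edge that it now rests on, inside the yellow outline in front of the bench tweezers, square across the tips, and let go of it. Then squeeze the tweezers by their orange sleeves until the gap between the tips equals the width of the gauge's red band (20 mm), and finish while still holding that gap steady so that I can lock the stop screw. Leave the two bowls and the jar where they are.

Things in the scene. Friction and masses are not known exactly. Their poses are not given: they have to be found in the camera images.
- gauge: Loose aluminium plate 100 mm tall (z), 64 wide (y), 20 thick (x), 0.22 kg; a 20 mm red band runs up both broad faces and over both short edges; both faces are alike. Origin: centre of its lower short thin edge, on which it is to stand. Starts in the rest, z leaning 0.7 rad from vertical towards the robot; its top 38 mm sticks out free: pinch it there across the thickness, fingers pointing down along the plate.
- rest: Fixed blue sloping rest on a 130 x 90 mm dark base plate: an 84 mm wide panel under the gauge's lower 62 mm and a 4 mm lip under its lower edge. Origin: centre of its underside, on the bench; x points away from the robot at yaw 0, z up; the panel's upper edge is 57 mm above the bench.
- station: Fixed tweezers station: black base plate 290 x 100 x 6 mm, steel clamp block 44 mm wide and 66 mm high (brass cap to 78 mm) at the -x end, and two tweezer arms lying level, pointing along +x to the tips. Origin: centre of the plate's underside, on the bench; x along the tweezers from block to tips, y to their left, z up.
- spot (a point): Centre of the yellow outline on the station's plate, on the plate's surface, 100 mm from the station's origin along its x. The outline is 42 mm (along x) by 82 mm (along y) inside; the gauge stands in it with its broad faces square to the station's x, and its centre belongs here. The tweezer tips end about 30 mm short of this point.
- sleeves (a point): Point midway between the two orange sleeves, 48 mm above the bench: where to squeeze, along the station's y. Each sleeve is 50 mm long (along the arm), 20 mm tall (38 to 58 mm above the bench) and 8 mm thick; over their outer faces they measure about 44 mm when open and about 31 mm at the wanted gap.
- tip_left (a point): Inner face of the left (+y) arm's tip, 48 mm above the bench. The tip gap is the distance between tip_left and tip_right: about 46 mm when open.
- tip_right (a point): Inner face of the right (-y) arm's tip.
- blade_left (a joint): Closing angle a of the left arm (rad): 0 open, grows when squeezed, at most 0.148. Each arm turns separately on a hinge 80 mm behind the sleeves' middle, tip 155 mm from the hinge. Tip gap = 15 mm + 155 mm x (sin(0.1 - a) + sin(0.1 - b)), b the right arm's angle: 20 mm when a + b = 0.168. A spring of 4 N m/rad pushes each arm open (about 4 N at the sleeve at the wanted gap).
- blade_right (a joint): Closing angle of the right arm (rad), as for blade_left.
- bowl_a: Bystander: loose aluminium bowl 124 mm across, 45 mm high, with an orange tube in it. Origin: centre of its underside.
- bowl_b: Bystander: loose aluminium bowl 116 mm across, 42 mm high, with a red tube in it. Origin: centre of its underside.
- jar: Bystander: loose white jar with a green cap, 64 mm across, 85 mm high. Origin: centre of its underside.
Mind the look-alikes: they are no part of the job. Several things have the shape of the gauge; the one meant has the colours described above.

How it is judged:
By the outcome, as a careful person would: the job done as asked, in the order asked, and still so for the second after the job is handed in, while the arm keeps its last pose, push and grip.
It also fails if it takes over 48 s, if anything falls off the work surface, if the arm or the gripper's body presses on something with over 40 N, if the wrist force passes 120 N, or if a joint passes its speed limit or range.

## Robot

A 6-joint arm with a two-finger parallel gripper is mounted at the origin on the work surface. World frame = base frame: x ahead of the robot, y to its left, z up, the work surface at z = 0. Lengths are in m, angles in rad, forces in N, time in s.
With the tool pointing down it reaches from about 0.4 to 0.925 m from the base axis. Payload 12.5 kg.
Tool frame: the origin (TCP) lies on the centre line of the jaws, within the pads' length; the fingertips stand 8 mm ahead of it and the grasp point (between the pads) lies 11 mm behind it (tcp_to_tips is the distance from the TCP to the fingertips, in m); x points along the fingers, z is the direction in which the jaws open and shut, and the axes are right-handed (so a half turn about x gives the same grasp; the last joint's range is limited). The gripper opens to 95 mm and grips with 3 to 60 N. Pads are 20 mm wide; open, the fingers measure 119 mm over their backs; the gripper's body (75 mm by 180 mm) begins 59 mm behind the grasp point.
Start: joints at [1.111, 0.491, 1.559, -0, 1.092, -0.106], TCP at [0.217, 0.586, 0.189] pointing down, gripper open.
Joint ranges: [-3.1, 3.1], [-0.84, 2.19], [0.05, 2.79], [-1.13, 4.28], [0.06, 2.93], [-2.69, 2.69]. Speed limits (rad/s): [2.22, 2.22, 2.79, 3.14, 3.14, 3.14].

## Interface

Orientations are given as a 3x3 rotation matrix whose columns are the frame's x, y, z axes.
In Python, from plant import * gives the robot as it stands. The module is installed in compiled form; this text tells all that it offers.
- The arm moves only by the tool apply_moves, never from a script. Its argument "rows" is a list of rows, each a list of 7 numbers: the closure in counts, from 0 (fully open) to 255 (shut), then the shift along the tool's x, y, z in m, then the turn, a rotation vector about the tool's x, y, z in degrees. A call has 1 to 10 rows; each row is the pose to reach, as a shift and turn from the pose commanded when the call began, along the tool's axes at that moment; what a row does not reach only later rows make up. A row lasts 1/12 s, in which the tool goes at most 41.7 mm and 7.16 degrees, less where a joint would pass 70% of its speed; a pose out of reach is approached as far as the arm can. A call with a gripper value outside its range is refused whole. The fingers move at their own pace and stop on an object; "squeeze" is the grip in N (left out, the last holds). Time passes only in rows, so rows that repeat a pose let the fingers close. It gives the time, the measured TCP pose, the force and the opening at its end, in the units of the state.
- get_state(): the state, without advancing time (a new reading comes with each control period).
- grab_frame(name): name is "scene" or "side" or "wrist"; returns the picture (384x512x3 uint8, blue, green, red); there is no depth.
- camera_params(name): a dict with "vertical_fov" (degrees; the focal length in pixels is half the picture's height over the tangent of half this angle, whatever the lens; pixels are square), "cx", "cy" (the principal point, pixels), "dist_coeffs" ([k1, k2, p1, p2, k3] as OpenCV has them; the pictures are not rectified), "R" (3x3) and "t" (3): a world point X has camera coordinates R X + t; the wrist camera has in their place "mount" (4x4, takes a point from camera to tool coordinates, whose origin is the TCP and whose axes are the tool frame's). Camera axes: x right, y down, z forward; pixel columns grow to the right and rows downward; lengths in m; the calibration is good to about 2 mm. A picture is of the moment at which its call begins: read the wrist's pose just before it. camera_params takes no time and is no camera call.
- finish_job(): hands the job in, once; it reports no verdict.
The state is a dict: "t": time; "q": joint angles; "joint_velocities": joint speeds; "joint_torque": joint torques, N m; "tcp_pos": TCP position; "eef_rot": TCP orientation; "contact_force": force on the tool from outside, world axes, zero at the start; "wrist_torque": the same for the moment, N m; "gripper_width": finger opening in m.
Only numpy, scipy, OpenCV 4.12 (cv2) and the standard library are available. Lean on these libraries where they do the work, as an engineer would, in place of code of your own. Each camera call takes 0.05 s, during which the arm holds its last target. There are 200 camera calls.

## Working session

There is one attempt and no reset: what is moved stays moved. The work goes in short steps, Python scripts to look and compute and a tool call to move; the robot and the scene stay as the last step left them, time stands still between calls to the robot, and variables do not carry over. Pictures are saved under pics/ and viewed, about 8 in all and at most 12, crops included, and the job is handed in when it is done.

Besides the shell and the picture viewer there is one more tool, called after "Emit:" by a JSON object that holds its "name" and its "arguments". apply_moves: Moves the arm, as the interface text tells. Its arguments: {"type":"object","properties":{"rows":{"type":"array"},"squeeze":{"type":"number"}},"required":["rows"]}

```bash
mkdir -p pics; python3 - <<'E'
from plant import *
import cv2,numpy as np
for n in("scene","side"):
    cv2.imwrite(f"pics/{n}0.png",cv2.resize(grab_frame(n),(800,600),interpolation=cv2.INTER_CUBIC))
    print(n,camera_params(n))
print(camera_params("wrist"))
s=get_state();print(s)
E
```

```text
scene {'vertical_fov': 42.327685587314875, 'cx': 250.67383871506357, 'cy': 196.03317374276494, 'dist_coeffs': array([-0.16454065,  0.        ,  0.        ,  0.        ,  0.        ]), 'R': array([[-0.72172543,  0.69212987,  0.00828582],
       [ 0.58419925,  0.61551276, -0.52901349],
       [-0.37124607, -0.37696192, -0.84857296]]), 't': array([ 0.42408939, -0.29274622,  1.62162874])}
side {'vertical_fov': 53.951592107026975, 'cx': 248.08724635866574, 'cy': 189.09424813812888, 'dist_coeffs': array([-0.11153404,  0.        ,  0.        ,  0.        ,  0.        ]), 'R': array([[ 0.79071098, -0.61217519, -0.00420461],
       [-0.45569982, -0.58398682, -0.67178647],
       [ 0.40879557,  0.53310498, -0.74073292]]), 't': array([-0.45118308,  0.32166715,  1.08696786])}
{'vertical_fov': 59.76015707662813, 'cx': 253.5573583362612, 'cy': 193.08328429957103, 'dist_coeffs': array([-0.01182396,  0.        ,  0.        ,  0.        ,  0.        ]), 'mount': array([[-6.42723678e-04, -2.45175845e-01,  9.69478412e-01,
        -1.96137917e-01],
       [ 5.37794401e-04, -9.69478557e-01, -2.45175525e-
[... 296 characters left out ...]
     1.09169466e+00, -1.05589454e-01]), 'joint_velocities': array([-0.00011336, -0.00245042, -0.0018996 ,  0.00134382,  0.00044401,
        0.00042594]), 'joint_torque': array([ 1.72559583e-03, -6.13628626e+01, -2.58610207e+01,  6.92938850e-02,
        4.70428797e-02, -2.83802234e-05]), 'tcp_pos': array([0.21639599, 0.5860895 , 0.1885209 ]), 'eef_rot': array([[-4.38771771e-04, -9.38069204e-01,  3.46447652e-01],
       [-8.85028542e-04,  3.46447914e-01,  9.38068793e-01],
       [-9.99999512e-01,  1.04982045e-04, -9.82229585e-04]]), 'contact_force': array([ 0.04879751, -0.04676871, -0.15110331]), 'wrist_torque': array([0.05579808, 0.03391958, 0.05832301]), 'gripper_width': 0.09508904358184471}
```

View pics/scene0.png

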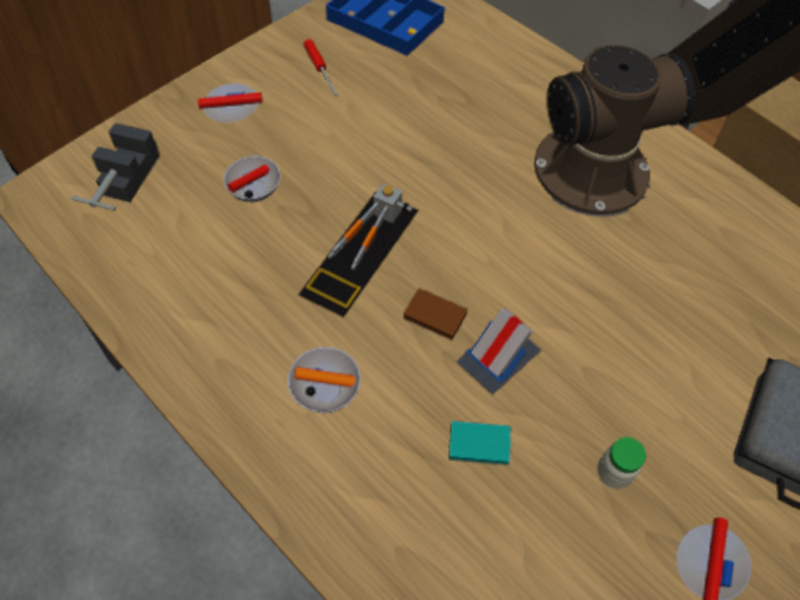

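View pics/side0.png

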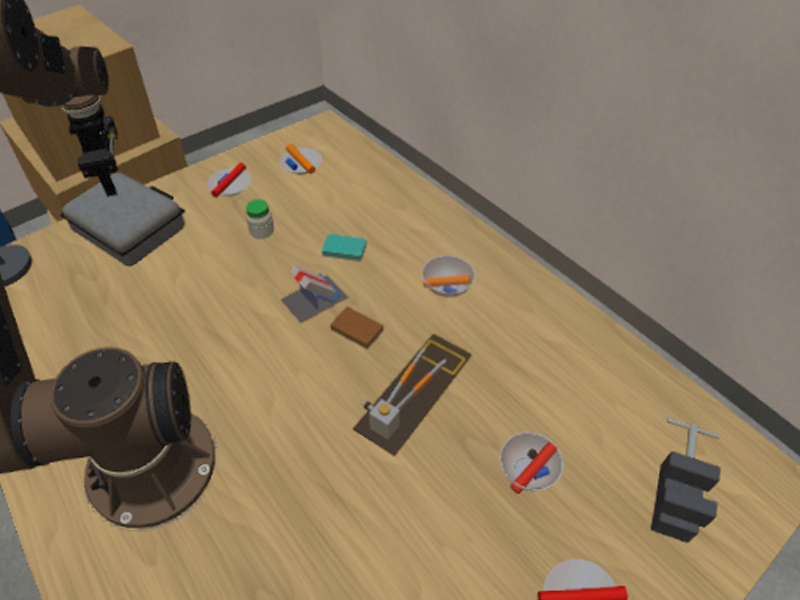

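Candidates (800-px scene picture): the grey plate with a red band in the blue rest at (500,343), the brown block at (436,313) and the teal block at (480,442). I choose the grey one with the red band and will check it in the crop.

```bash
python3 - <<'E'
import cv2
from plant import *
a=grab_frame("scene")[110:255,185:350];b=grab_frame("side")[160:290,175:310]
cv2.imwrite("pics/c1.png",cv2.resize(a,None,fx=4,fy=4,interpolation=cv2.INTER_CUBIC))
cv2.imwrite("pics/c2.png",cv2.resize(b,None,fx=4.5,fy=4.5,interpolation=cv2.INTER_CUBIC))
E
```

```text
(no output)
```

View pics/c1.png

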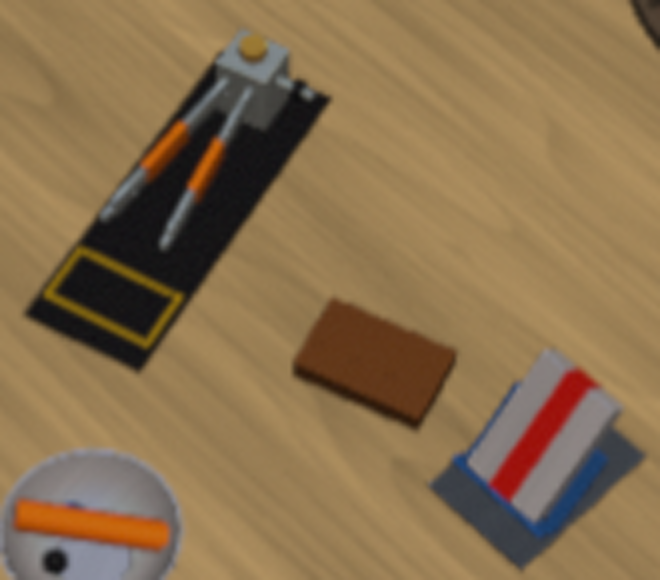

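View pics/c2.png

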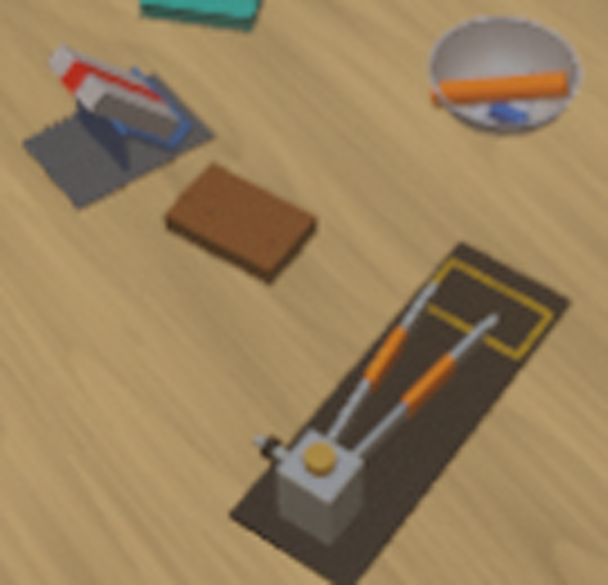

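The crops confirm the choice: only the plate in the blue rest is grey with a red band, and its top leans towards the robot. I read the station corners, the outline corners and the rest and gauge corners off both crops, and now fit the poses.

```bash
cat > h.py <<'E'
import cv2,numpy as np
from plant import *
from scipy.optimize import least_squares
from scipy.spatial.transform import Rotation as Ro
def cam(n,s=None):
    p=camera_params(n);f=192/np.tan(np.radians(p["vertical_fov"])/2)
    K=np.array([[f,0,p["cx"]],[0,f,p["cy"]],[0,0,1]])
    if n=="wrist":
        T=np.eye(4);T[:3,:3]=s["eef_rot"];T[:3,3]=s["tcp_pos"];W=np.linalg.inv(T@p["mount"]);R,t=W[:3,:3],W[:3,3]
    else:R,t=p["R"],p["t"]
    return K,p["dist_coeffs"],R,np.array(t)
def proj(P,c):
    K,d,R,t=c;return cv2.projectPoints(np.asarray(P,float).reshape(-1,1,3),cv2.Rodrigues(R)[0],t,K,d)[0].reshape(-1,2)
def ray_z(px,z,c):
    K,d,R,t=c;u=cv2.undistortPoints(np.array(px,float).reshape(-1,1,2),K,d).reshape(-1,2)
    D=np.c_[u,np.ones(len(u))]@R;C=-R.T@t;return C+D*((z-C[2])/D[:,2])[:,None]
def place(p,L):
    return np.asarray(L)@Ro.from_euler('z',p[2]).as_matrix().T+[p[0],p[1],0]
def fit(obs,x0,free=lambda q,L:place(q,L)):
    # obs: list of (cam, local pts, px)
    r=least_squares(lambda q:np.concatenate([(proj(free(q,L),c)-px).ravel() for c,L,px in obs]),x0,loss='soft_l1',x_scale=.1)
    return r.x,np.round(np.concatenate([(proj(free(r.x,L),c)-px) for c,L,px in obs]),1)
def gauge(q,L): # q: x,y,yaw,z of gauge origin, leaning .7
    M=Ro.from_euler('z',q[2]).as_matrix()@Ro.from_euler('y',-.7).as_matrix()
    return np.asarray(L)@M.T+[q[0],q[1],q[3]]
E
cat > f1.py <<'E'
from h import *
S=lambda a:(np.array(a)+.5)/4-.5+[185,110]
D=lambda a:(np.array(a)+.5)/4.5-.5+[175,160]
cs,cd=cam("scene"),cam("side")
z=.006;a,b=.0775,.1225;y=.0425
st=[(cs,[[.145,.05,z],[.145,-.05,z],[-.145,.05,z],[a,y,z],[a,-y,z],[b,y,z],[b,-y,z]],S([(140,368),(28,313),(330,98),(183,296),(80,249),(147,346),(44,295)])),
(cd,[[.145,.05,z],[.145,-.05,z],[-.145,.05,z],[b,y,z],[b,-y,z],[a,-y,z]],D([(460,243),(570,300),(232,515),(455,259),(551,316),(518,357)]))]
print(fit(st,[.6,.1,0]))
z=.004
re=[(cs,[[.065,.045,z],[.065,-.045,z],[-.065,.045,z]],S([(520,568),(433,487),(645,455)])),(cd,[[-.065,.045,z],[-.065,-.045,z],[.065,-.045,z]],D([(25,145),(80,208),(213,135)]))]
print(fit(re,[.5,.3,.5]))
g=[(cs,[[-.01,-.032,.1],[.01,.032,.1],[.01,.032,0],[.01,-.032,0]],S([(550,350),(618,413),(540,522),(467,462)]))]
print(fit(g,[.5,.3,.5,.016],gauge))
E
python3 f1.py
```

```text
(array([ 0.50434257, -0.17665942,  0.29914888]), array([[-0.1,  0.7],
       [-1.5,  0.1],
       [ 0.1, -0.7],
       [-1.1,  0.4],
       [-0. ,  0.5],
       [-0. , -0.7],
       [ 0.8, -0. ],
       [-0.1, -0.7],
       [ 0.8, -0. ],
       [-0.7,  0.3],
       [-0.7,  1. ],
       [-0.4, -0.1],
       [-0. ,  0. ]]))
(array([ 0.48055393,  0.16349387, -0.00112738]), array([[ 0.5,  0.6],
       [-1.6, -0.4],
       [ 0.3, -0.2],
       [-1. , -0.6],
       [-0.1,  0.5],
       [ 0.7, -0.2]]))
(array([ 0.50098884,  0.15781047,  0.03093386, -0.00940226]), array([[ 1. , -0.2],
       [-0.9, -0.8],
       [-0.5,  0.2],
       [ 0.5,  0.9]]))
```

```bash
cat >> h.py <<'E'
def toolR(yaw,pitch=0): # tool pointing down, z at yaw; pitched forward
    return Ro.from_euler('z',yaw).as_matrix()@np.array([[np.sin(pitch),0,np.cos(pitch)],[0,1,0],[-np.cos(pitch),0,np.sin(pitch)]])
def go(p,R,note=""):
    s=get_state();M=s["eef_rot"];print(note,"shift",np.round(M.T@(np.array(p)-s["tcp_pos"]),4),"turn",np.round(np.degrees(Ro.from_matrix(M.T@R).as_rotvec()),2),"tcp",np.round(s["tcp_pos"],4),"F",np.round(s["contact_force"],1),"w",round(s["gripper_width"],4),"t",s["t"])
E
python3 -c "
from h import *
go([.386,.165,.166],toolR(0,.7))
go([.386,.165,.22],toolR(0,.35))"
```

```text
shift [ 0.0229 -0.3049 -0.3363] turn [ 66.72 -34.99 -24.33] tcp [0.2165 0.5862 0.1887] F [ 0.3 -0.3  0.5] w 0.0955 t 0.2
 shift [-0.0311 -0.3049 -0.3364] turn [ 68.99 -17.54 -12.18] tcp [0.2165 0.5862 0.1887] F [ 0.3 -0.3  0.5] w 0.0955 t 0.2
```

Emit:
{"name": "apply_moves", "arguments": {"rows": [[0,-0.04,-0.1,-0.11,20,-5,-4],[0,-0.04,-0.2,-0.22,40,-10,-7],[0,-0.031,-0.305,-0.336,69,-17.5,-12],[0,-0.031,-0.305,-0.336,69,-17.5,-12],[0,-0.031,-0.305,-0.336,69,-17.5,-12],[0,-0.031,-0.305,-0.336,69,-17.5,-12],[0,-0.031,-0.305,-0.336,69,-17.5,-12],[0,-0.031,-0.305,-0.336,69,-17.5,-12],[0,-0.031,-0.305,-0.336,69,-17.5,-12],[0,-0.031,-0.305,-0.336,69,-17.5,-12]]}}

```text
t: 1.03
tcp_pos: [0.3716, 0.1999, 0.2187]
eef_rot: [[0.341, -0.004, 0.94], [0.003, 1.0, 0.003], [-0.94, 0.002, 0.341]]
contact_force: [2.0, -0.3, -0.6]
gripper_width: 0.0947
```

```bash
python3 -c "
from h import *
go([.386,.165,.166],toolR(0,.7))
print(np.round(get_state()['q'],2))"
```

```text
shift [ 0.0543 -0.035  -0.0046] turn [  0.16 -20.19  -0.23] tcp [0.3716 0.1999 0.2187] F [ 2.  -0.3 -0.6] w 0.0947 t 1.0333
[ 0.44  0.05  2.18 -0.25  0.61  0.61]
```

Emit:
{"name": "apply_moves", "arguments": {"rows": [[0,0.054,-0.035,-0.005,0,-20.2,0],[0,0.054,-0.035,-0.005,0,-20.2,0],[0,0.054,-0.035,-0.005,0,-20.2,0],[0,0.054,-0.035,-0.005,0,-20.2,0],[0,0.054,-0.035,-0.005,0,-20.2,0],[0,0.054,-0.035,-0.005,0,-20.2,0]]}}

```text
t: 1.53
tcp_pos: [0.3837, 0.1639, 0.2074]
eef_rot: [[0.6, -0.005, 0.8], [0.015, 1.0, -0.005], [-0.8, 0.015, 0.6]]
contact_force: [0.5, 0.4, 1.2]
gripper_width: 0.0951
```

```bash
python3 -c "
from h import *
go([.386,.165,.166],toolR(0,.7))
s=get_state();np.save('s1.npy',s,allow_pickle=True);print(np.round(s['q'],2))
cv2.imwrite('pics/w1.png',cv2.resize(grab_frame('wrist'),(800,600),interpolation=cv2.INTER_CUBIC))"
```

```text
shift [ 0.0344  0.0005 -0.023 ] turn [-0.32 -3.23 -0.85] tcp [0.3837 0.1639 0.2074] F [0.5 0.4 1.2] w 0.0951 t 1.5333
[ 0.4   0.02  2.4  -1.13  0.25  1.45]
```

View pics/w1.png

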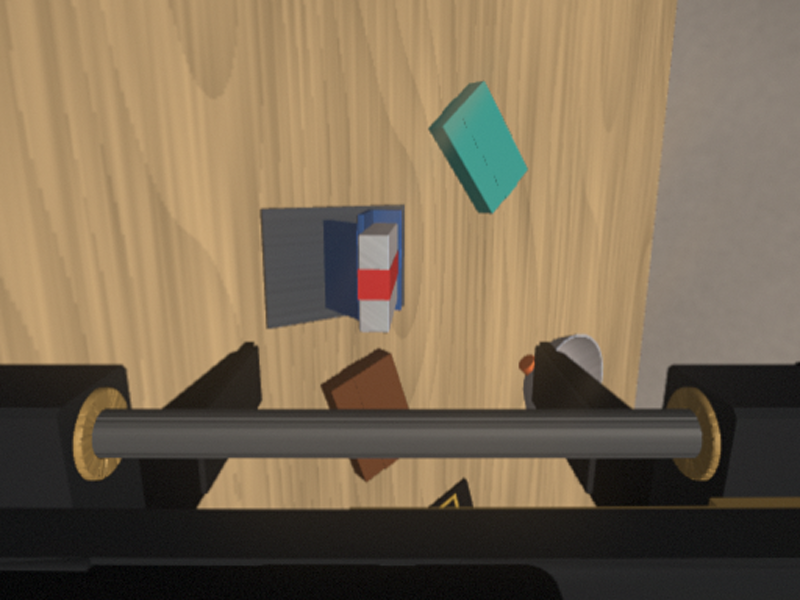

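The wrist picture shows the gauge's top edge (358–397, 225–332) with the red band centred near (375,280), well clear of the brown block (365,415). The arm ran into wrist limits (q4 = -1.13, q5 small). I fit a rough kinematic model to check that the grasp pose can be reached.

```bash
cat > kin.py <<'E'
from h import *
Q=[[1.1114255,.4914992,1.5593867,0,1.0916947,-.1055895],[.44,.05,2.18,-.25,.61,.61]]
P=[[.216396,.5860895,.1885209],[.3716,.1999,.2187]]
RR=[None,np.array([[.341,-.004,.94],[.003,1,.003],[-.94,.002,.341]])]
s=np.load('s1.npy',allow_pickle=True).item();Q.append(s['q']);P.append(s['tcp_pos'])
def fk(q,g):
    r0,h,L1,L2,e,d=g
    Y=lambda a:Ro.from_euler('y',a);Z=lambda a:Ro.from_euler('z',a)
    b=Z(q[0]);A=b*Y(q[1]);p=b.apply([r0,0,h])+A.apply([0,0,L1]);A=A*Y(q[2])
    p=p+A.apply([e,0,L2]);A=A*Z(q[3])*Y(q[4]);p=p+A.apply([0,0,d]);A=A*Z(q[5])
    return p,A.as_matrix()@np.array([[0,0,-1],[0,1,0],[1,0,0]])  # tool x=local z, z = -local x
def res(g):return np.concatenate([fk(q,g)[0]-p for q,p in zip(Q,P)]+[.003*(np.array(g)-[0,.3,.4,.4,0,.3])])
r=least_squares(res,[0,.3,.4,.4,0,.3]);g=r.x
def ik(p,R,q0,g=g):
    lo=np.array([-3.1,-.84,.05,-1.13,.06,-2.69]);hi=np.array([3.1,2.19,2.79,4.28,2.93,2.69])
    def f(q):
        a,b=fk(q,g);return np.r_[(a-p)*5,Ro.from_matrix(b.T@R).as_rotvec()]
    k=least_squares(f,np.clip(q0,lo+.01,hi-.01),bounds=(lo,hi));return k.x,np.linalg.norm(k.fun)
if __name__=="__main__":
    print(np.round(g,3),np.round(r.fun[:9],4))
    for q in Q:
        M=fk(q,g)[1];print(np.round(M,2).tolist())
    print(np.round(s['eef_rot'],2).tolist())
E
python3 kin.py
```

```text
[ 0.338 -0.364  0.471  0.01  -0.11  -0.041] [ 0.0586 -0.0302 -0.0037  0.0097 -0.014   0.0068 -0.0052  0.0079 -0.0032]
[[-0.0, -0.94, 0.35], [-0.0, 0.35, 0.94], [-1.0, 0.0, -0.0]]
[[0.34, -0.01, 0.94], [0.0, 1.0, 0.01], [-0.94, -0.0, 0.34]]
[[0.6, -0.0, 0.8], [0.01, 1.0, -0.01], [-0.8, 0.02, 0.6]]
[[0.6, -0.0, 0.8], [0.01, 1.0, -0.01], [-0.8, 0.02, 0.6]]
```

```bash
sed -i 's/r0,h,L1,L2,e,d=g/r0,h,L1,L2,e,d,o=g/; s/\[r0,0,h\]/[r0,o,h]/; s/\[0,.3,.4,.4,0,.3\]/[0,.3,.45,.45,0,.25,.066]/g' kin.py
cat >> kin.py <<'E'
    for x in(.386,.44,.463,.50):
      for z in (.074,.12,.166,.25):
       for q4 in(0.,-.8,.8,3.1):
        q,e=ik(np.array([x,.165,z]),toolR(0,.7),[.35,.3,2.0,q4,.4,.3-q4])
        if e<.01: print(x,z,np.round(q,2),round(e,4))
E
python3 kin.py
```

```text
[0.004 0.207 0.581 0.412 0.049 0.296 0.065] [ 0.0006 -0.      0.0007 -0.0008  0.0005 -0.0013  0.0004 -0.0001  0.0006]
[[-0.0, -0.94, 0.35], [-0.0, 0.35, 0.94], [-1.0, 0.0, -0.0]]
[[0.34, -0.01, 0.94], [0.0, 1.0, 0.01], [-0.94, -0.0, 0.34]]
[[0.6, -0.0, 0.8], [0.01, 1.0, -0.01], [-0.8, 0.02, 0.6]]
[[0.6, -0.0, 0.8], [0.01, 1.0, -0.01], [-0.8, 0.02, 0.6]]
0.386 0.25 [ 0.44 -0.06  2.35 -0.98  0.34  1.3 ] 0.0
0.386 0.25 [ 0.44 -0.06  2.35 -0.98  0.34  1.3 ] 0.0
0.386 0.25 [ 0.44 -0.06  2.35 -0.98  0.34  1.3 ] 0.0
0.44 0.25 [ 0.36  0.02  2.28 -0.94  0.29  1.2 ] 0.0
0.44 0.25 [ 0.36  0.02  2.28 -0.94  0.29  1.2 ] 0.0
0.44 0.25 [ 0.36  0.02  2.28 -0.94  0.29  1.2 ] 0.0
0.463 0.25 [ 0.34  0.05  2.24 -0.91  0.28  1.15] 0.0
0.463 0.25 [ 0.34  0.05  2.24 -0.91  0.28  1.15] 0.0
0.463 0.25 [ 0.34  0.05  2.24 -0.91  0.28  1.15] 0.0
0.5 0.25 [ 0.3   0.11  2.18 -0.84  0.26  1.06] 0.0
0.5 0.25 [ 0.3   0.11  2.18 -0.84  0.26  1.06] 0.0
0.5 0.25 [ 0.3   0.11  2.18 -0.84  0.26  1.06] 0.0
```

```bash
cat > k2.py <<'E'
from kin import *
for flip in(0,1):
  for phi in(-.3,-.15,0,.15,.3,.4):
    best={}
    for d in(0,.1):
      R=toolR(0,.7)@Ro.from_euler('z',phi).as_matrix()@Ro.from_euler('x',np.pi*flip).as_matrix()
      c=np.array([.463,.165,.074])-toolR(0,.7)[:,0]*.011   # grasp point
      p=c+R[:,0]*(.011-d)
      for q4 in(-.8,0,.8,1.6,2.4,3.1,3.8):
       for q6 in(-2.2,-1,0,1,2.2):
        q,e=ik(p,R,[.35,.4,2.1,q4,.3,q6])
        if e<.005: best[(d,tuple(np.round(q,1)))]=q
    for k,q in best.items():print(flip,phi,k[0],np.round(q,2),)
E
python3 k2.py
```

```text
0 -0.15 0 [0.46 0.52 2.4  4.05 0.55 2.69]
0 0 0.1 [0.42 0.22 2.5  4.01 0.35 2.64]
0 0.3 0.1 [-0.07  0.23  2.61  2.38  0.51 -2.5 ]
0 0.4 0 [-0.04  0.57  2.53  2.5   0.76 -2.67]
0 0.4 0.1 [-0.23  0.28  2.61  2.1   0.64 -2.41]
1 -0.15 0 [ 0.46  0.52  2.4   4.05  0.55 -0.45]
1 0 0 [ 0.34  0.51  2.46  3.58  0.53 -0.12]
1 0 0.1 [ 0.42  0.22  2.5   4.01  0.35 -0.5 ]
1 0.15 0 [0.2  0.51 2.5  3.11 0.59 0.18]
1 0.15 0.1 [0.19 0.2  2.56 3.07 0.34 0.22]
1 0.3 0 [0.05 0.54 2.53 2.71 0.68 0.38]
1 0.3 0.1 [-0.07  0.23  2.61  2.38  0.51  0.64]
1 0.4 0 [-0.04  0.57  2.53  2.5   0.76  0.47]
1 0.4 0.1 [-0.23  0.28  2.61  2.1   0.64  0.74]
```

```bash
python3 -c "
import cv2
a=cv2.imread('pics/w1.png')[195:340,250:415]
cv2.imwrite('pics/w1c.png',cv2.resize(a,None,fx=4,fy=4,interpolation=cv2.INTER_CUBIC))"
```

```text
(no output)
```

View pics/w1c.png

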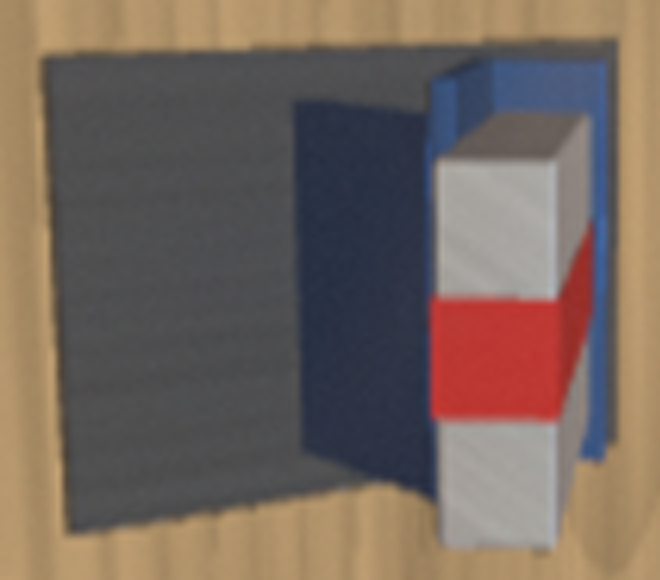

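```bash
cat > f2.py <<'E'
from h import *
s=np.load('s1.npy',allow_pickle=True).item();c=cam("wrist",s);cs=cam("scene")
W=lambda a:((np.array(a)+.5)/4+np.array([250,195]))/1.5625-.5
S=lambda a:(np.array(a)+.5)/4-.5+[185,110]
h=.032
w=(c,[[-.01,h,.1],[.01,h,.1],[.01,-h,.1],[-.01,-h,.1],[.01,h,0]],W([(440,157),(557,160),(557,547),(440,547),(590,115)]))
sc=(cs,[[-.01,-.032,.1],[.01,.032,.1],[.01,.032,0],[.01,-.032,0]],S([(550,350),(618,413),(540,522),(467,462)]))
print(fit([w],[.51,.16,0,.016],gauge));print(fit([w,sc],[.51,.16,0,.016],gauge))
z=.004;print(fit([(c,[[-.065,.045,z],[-.065,-.045,z],[.065,.045,z]],W([(42,60),(68,533),(615,42)]))],[.5,.16,0]))
f=lambda q,L:gauge([q[0],q[1],q[2],.016],L);print(fit([w],[.51,.16,0],f));print(fit([w,sc],[.51,.16,0],f))
E
python3 f2.py
```

```text
(array([ 0.51765757,  0.16191264, -0.0152783 ,  0.01289756]), array([[-0.8,  0.3],
       [ 0.4,  0.1],
       [ 0.2,  0. ],
       [-0.3, -0.4],
       [ 0.5, -0.1]]))
(array([ 0.51497113,  0.16307585, -0.01042401,  0.01663139]), array([[-1.2, -0. ],
       [ 0.3, -0.3],
       [ 0.3,  0.5],
       [-0.4,  0.1],
       [ 0.5, -0.7],
       [ 1.4, -0.7],
       [-0.9, -0.5],
       [-1.7,  0.5],
       [-0.4,  0.3]]))
(array([ 0.47838187,  0.16345141, -0.01245216]), array([[ 0. , -0.6],
       [-0.1,  1.2],
       [ 0.3, -0.2]]))
(array([ 0.51553538,  0.16248022, -0.01682967]), array([[-0.9,  0. ],
       [ 0.6, -0.2],
       [ 0.2,  0.5],
       [-0.4,  0. ],
       [ 0.6, -0.3]]))
(array([ 0.51533715,  0.16291862, -0.01069165]), array([[-1.2,  0. ],
       [ 0.3, -0.3],
       [ 0.2,  0.4],
       [-0.4,  0. ],
       [ 0.4, -0.6],
       [ 1.2, -0.5],
       [-1.1, -0.3],
       [-1.8,  0.7],
       [-0.6,  0.5]]))
```

```bash
cat > plan.py <<'E'
from kin import *
def plan(ways,maxdeg=6.6,maxmm=30,grip=0):
    """joint waypoints -> chunks of 10 rows in the tool frame at each chunk's start"""
    qs=[np.array(ways[0])]
    for a,b in zip(ways[:-1],ways[1:]):
        a,b=np.array(a),np.array(b);n=1
        while 1:
            seg=[a+(b-a)*i/n for i in range(n+1)];F=[fk(q,g) for q in seg]
            if all(Ro.from_matrix(u[1].T@v[1]).magnitude()<np.radians(maxdeg) and np.linalg.norm(u[0]-v[0])<maxmm/1e3 for u,v in zip(F,F[1:])) and np.all(abs(b-a)/n<.62*np.array([2.22,2.22,2.79,3.14,3.14,3.14])/12):break
            n+=1
        qs+=seg[1:]
    F=[fk(q,g) for q in qs];print("rows",len(F)-1,"min tip z",round(min((p+R[:,0]*.008)[2]-.06*abs(R[2,2]) for p,R in F),3),"min body z",round(min((p-R[:,0]*.07)[2]-.09*abs(R[2,2])-.0375*abs(R[2,1]) for p,R in F),3))
    for k in range(0,len(F)-1,10):
        p0,R0=F[k];rows=[]
        for p,R in F[k+1:k+11]:
            rows.append([grip]+[round(float(x),3) for x in R0.T@(p-p0)]+[round(float(x),1) for x in np.degrees(Ro.from_matrix(R0.T@R).as_rotvec())])
        print(rows,"-> ",np.round(F[min(k+10,len(F)-1)][0],3))
GR=lambda yaw,phi=0:toolR(yaw,.7)@Ro.from_euler('z',phi).as_matrix()@Ro.from_euler('x',np.pi).as_matrix()
E
cat > k3.py <<'E'
from plan import *
R=GR(-.013);p=np.array([.467,.163,.0736])
qg,e=ik(p,R,[.34,.51,2.46,3.58,.53,-.12]);qp,e2=ik(p-.08*R[:,0],R,[.4,.25,2.49,3.9,.4,-.4]);print(qg.round(3),qp.round(3),e,e2)
q=get_state()['q']
plan([q,[.42,-.1,2.3,-.6,.5,1.0],[.42,-.1,2.4,2.5,.5,.2],qp])
E
python3 k3.py
```

```text
[ 0.335  0.508  2.448  3.593  0.529 -0.125] [ 0.401  0.288  2.487  3.893  0.389 -0.389] 4.230745653595973e-10 8.290622623166243e-15
rows 38 min tip z 0.09 min body z 0.13
[[0, -0.011, -0.009, 0.009, 1.6, -0.2, -1.9], [0, -0.023, -0.015, 0.013, 3.2, 0.4, -3.3], [0, -0.037, -0.018, 0.014, 4.6, 1.8, -4.0], [0, -0.05, -0.017, 0.011, 5.9, 3.7, -3.9], [0, -0.051, -0.004, -0.007, 11.0, 6.9, -1.9], [0, -0.053, 0.01, -0.023, 16.1, 9.9, 0.3], [0, -0.056, 0.026, -0.037, 21.3, 12.9, 2.5], [0, -0.059, 0.042, -0.048, 26.5, 15.7, 4.8], [0, -0.064, 0.06, -0.057, 31.7, 18.4, 7.2], [0, -0.07, 0.078, -0.063, 36.9, 21.0, 9.6]] ->  [0.293 0.24  0.227]
[[0, 0.0, 0.012, -0.015, 5.0, 2.8, 2.6], [0, -0.001, 0.026, -0.028, 10.1, 5.5, 5.2], [0, -0.004, 0.041, -0.038, 15.2, 8.0, 8.0], [0, -0.007, 0.057, -0.046, 20.3, 10.4, 10.7], [0, -0.012, 0.073, -0.051, 25.5, 12.7, 13.6], [0, -0.017, 0.09, -0.054, 30.6, 14.7, 16.5], [0, -0.024, 0.106, -0.054, 35.9, 16.7, 19.4], [0, -0.03, 0.121, -0.052, 41.1, 18.4, 22.4], [0, -0.038, 0.136, -0.046, 46.5, 20.0, 25.4], [0, -0.045, 0.149, -0.039, 51.8, 21.3, 28.4]] ->  [0.314 0.367 0.323]
[[0, -0.001, 0.016, -0.006, 5.1, 1.4, 3.4], [0, -0.003, 0.033, -0.009, 10.3, 2.6, 6.8], [0, -0.006, 0.05, -0.009, 15.4, 3.7, 10.3], [0, -0.011, 0.067, -0.007, 20.5, 4.6, 13.8], [0, -0.016, 0.083, -0.003, 25.7, 5.3, 17.4], [0, -0.022, 0.098, 0.005, 30.8, 5.9, 20.9], [0, -0.016, 0.103, 0.027, 35.0, 3.9, 22.7], [0, -0.01, 0.105, 0.051, 39.1, 1.6, 24.5], [0, -0.004, 0.105, 0.075, 43.2, -0.9, 26.2], [0, 0.0, 0.103, 0.101, 47.2, -3.6, 27.8]] ->  [0.433 0.287 0.314]
[[0, 0.008, 0.014, 0.022, 3.3, -2.8, 2.7], [0, 0.013, 0.026, 0.045, 6.5, -5.9, 5.5], [0, 0.017, 0.038, 0.07, 9.7, -9.0, 8.2], [0, 0.019, 0.049, 0.096, 12.8, -12.3, 11.0], [0, 0.019, 0.058, 0.123, 15.8, -15.6, 13.8], [0, 0.017, 0.065, 0.15, 18.8, -19.1, 16.6], [0, 0.012, 0.071, 0.177, 21.7, -22.6, 19.4], [0, 0.006, 0.076, 0.204, 24.6, -26.2, 22.2]] ->  [0.415 0.164 0.135]
```

Emit:
{"name": "apply_moves", "arguments": {"rows": [[0,-0.011,-0.009,0.009,1.6,-0.2,-1.9],[0,-0.023,-0.015,0.013,3.2,0.4,-3.3],[0,-0.037,-0.018,0.014,4.6,1.8,-4.0],[0,-0.05,-0.017,0.011,5.9,3.7,-3.9],[0,-0.051,-0.004,-0.007,11.0,6.9,-1.9],[0,-0.053,0.01,-0.023,16.1,9.9,0.3],[0,-0.056,0.026,-0.037,21.3,12.9,2.5],[0,-0.059,0.042,-0.048,26.5,15.7,4.8],[0,-0.064,0.06,-0.057,31.7,18.4,7.2],[0,-0.07,0.078,-0.063,36.9,21.0,9.6]]}}

```text
t: 2.42
tcp_pos: [0.2928, 0.2419, 0.2262]
eef_rot: [[0.325, 0.453, 0.83], [0.276, 0.794, -0.541], [-0.905, 0.405, 0.133]]
contact_force: [-0.4, 0.6, 0.2]
gripper_width: 0.0949
```

```bash
python3 -c "
from kin import *
s=get_state();print(s['q'].round(3),s['tcp_pos'].round(4),fk(s['q'],g)[0].round(4))"
```

```text
[ 0.42  -0.093  2.322  0.252  0.501  0.773] [0.2928 0.2419 0.2262] [0.295  0.2421 0.2264]
```

On track and on the intended wrist branch.

Emit:
{"name": "apply_moves", "arguments": {"rows": [[0,0.0,0.012,-0.015,5.0,2.8,2.6],[0,-0.001,0.026,-0.028,10.1,5.5,5.2],[0,-0.004,0.041,-0.038,15.2,8.0,8.0],[0,-0.007,0.057,-0.046,20.3,10.4,10.7],[0,-0.012,0.073,-0.051,25.5,12.7,13.6],[0,-0.017,0.09,-0.054,30.6,14.7,16.5],[0,-0.024,0.106,-0.054,35.9,16.7,19.4],[0,-0.03,0.121,-0.052,41.1,18.4,22.4],[0,-0.038,0.136,-0.046,46.5,20.0,25.4],[0,-0.045,0.149,-0.039,51.8,21.3,28.4]]}}

```text
t: 3.25
tcp_pos: [0.3145, 0.3688, 0.323]
eef_rot: [[0.441, 0.83, 0.342], [0.722, -0.101, -0.685], [-0.534, 0.549, -0.643]]
contact_force: [-0.1, -0.6, -0.7]
gripper_width: 0.0948
```

Emit:
{"name": "apply_moves", "arguments": {"rows": [[0,-0.001,0.016,-0.006,5.1,1.4,3.4],[0,-0.003,0.033,-0.009,10.3,2.6,6.8],[0,-0.006,0.05,-0.009,15.4,3.7,10.3],[0,-0.011,0.067,-0.007,20.5,4.6,13.8],[0,-0.016,0.083,-0.003,25.7,5.3,17.4],[0,-0.022,0.098,0.005,30.8,5.9,20.9],[0,-0.016,0.103,0.027,35.0,3.9,22.7],[0,-0.01,0.105,0.051,39.1,1.6,24.5],[0,-0.004,0.105,0.075,43.2,-0.9,26.2],[0,0.0,0.103,0.101,47.2,-3.6,27.8]]}}

```text
t: 4.08
tcp_pos: [0.4347, 0.2885, 0.3131]
eef_rot: [[0.798, 0.521, -0.305], [0.436, -0.847, -0.306], [-0.417, 0.111, -0.902]]
contact_force: [0.6, 0.5, -0.5]
gripper_width: 0.0952
```

Emit:
{"name": "apply_moves", "arguments": {"rows": [[0,0.008,0.014,0.022,3.3,-2.8,2.7],[0,0.013,0.026,0.045,6.5,-5.9,5.5],[0,0.017,0.038,0.07,9.7,-9.0,8.2],[0,0.019,0.049,0.096,12.8,-12.3,11.0],[0,0.019,0.058,0.123,15.8,-15.6,13.8],[0,0.017,0.065,0.15,18.8,-19.1,16.6],[0,0.012,0.071,0.177,21.7,-22.6,19.4],[0,0.006,0.076,0.204,24.6,-26.2,22.2]]}}

```text
t: 4.75
tcp_pos: [0.4161, 0.1647, 0.134]
eef_rot: [[0.642, -0.011, -0.766], [-0.01, -1.0, 0.006], [-0.766, 0.004, -0.642]]
contact_force: [-0.1, -0.4, -1.1]
gripper_width: 0.0953
```

```bash
python3 -c "
from plan import *
R=GR(-.013);p=np.array([.467,.163,.0736])
go(p-.08*R[:,0],R);go(p,R)
s=get_state();np.save('s2.npy',s,allow_pickle=True);print(s['q'].round(2))
im=grab_frame('wrist');cv2.imwrite('pics/w2.png',cv2.resize(im[100:300,150:400],None,fx=3,fy=3,interpolation=cv2.INTER_CUBIC))"
```

```text
shift [-0.0009  0.001  -0.    ] turn [ 0.22  0.14 -0.1 ] tcp [0.4161 0.1647 0.134 ] F [-0.1 -0.4 -1.1] w 0.0953 t 4.75
 shift [ 0.0791  0.0008 -0.0002] turn [ 0.22  0.14 -0.1 ] tcp [0.4161 0.1647 0.134 ] F [-0.1 -0.4 -1.1] w 0.0953 t 4.75
[ 0.4   0.28  2.49  3.92  0.38 -0.41]
```

View pics/w2.png

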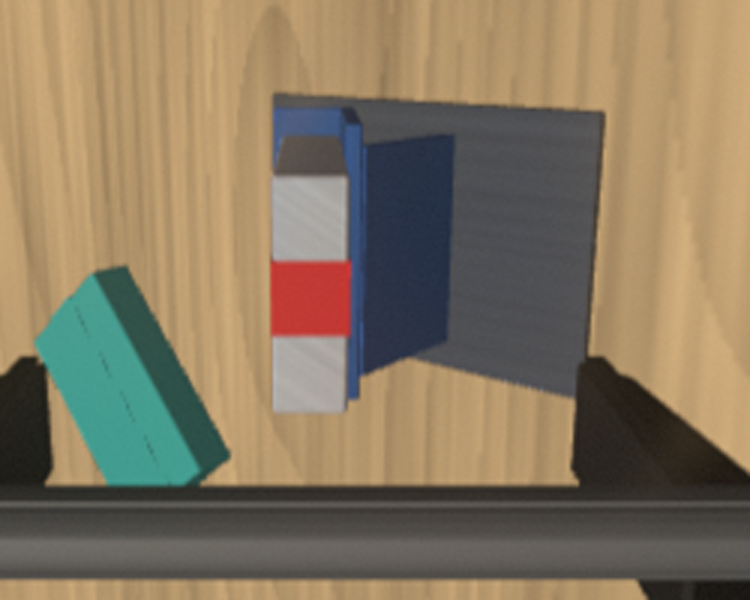

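The plate is centred between the fingers: its top face is at (273–347, 177–411), and the fingers' midline is near u=312. I refit its lateral position.

```bash
python3 -c "
from plan import *
s=np.load('s2.npy',allow_pickle=True).item();c=cam('wrist',s);h=.032
W=lambda a:(np.array(a)+.5)/3-.5+[150,100]
q,r=fit([(c,[[.01,-h,.1],[-.01,-h,.1],[-.01,h,.1],[.01,h,.1]],W([(273,176),(347,176),(347,411),(273,411)]))],[.516,.163,-.013],lambda q,L:gauge([q[0],q[1],q[2],.0155],L))
print(q,r)
R=GR(q[2]);M=Ro.from_euler('z',q[2]).as_matrix()@[-np.sin(.7),0,np.cos(.7)]
go(np.array([q[0],q[1],.0155])+.076*M,R)
"
```

```text
[ 0.51555742  0.16312862 -0.01140501] [[-0.8 -0.5]
 [ 0.9 -0.4]
 [-0.   0.5]
 [-0.3  0.5]]
 shift [ 0.0778 -0.0015 -0.003 ] turn [-0.09  0.52 -0.41] tcp [0.4147 0.1633 0.1317] F [ 0.1 -0.1 -0.3] w 0.0954 t 4.8
```

Emit:
{"name": "apply_moves", "arguments": {"rows": [[0,0.025,-0.0015,-0.003,0,0.5,-0.4],[0,0.05,-0.0015,-0.003,0,0.5,-0.4],[0,0.07,-0.0015,-0.003,0,0.5,-0.4],[0,0.077,-0.0015,-0.003,0,0.5,-0.4],[0,0.077,-0.0015,-0.003,0,0.5,-0.4],[0,0.077,-0.0015,-0.003,0,0.5,-0.4]], "squeeze": 15}}

```text
t: 5.3
tcp_pos: [0.467, 0.1657, 0.078]
eef_rot: [[0.65, -0.006, -0.76], [-0.001, -1.0, 0.008], [-0.76, -0.004, -0.65]]
contact_force: [-0.3, 0.0, -0.5]
gripper_width: 0.095
```

```bash
python3 -c "
from plan import *
q=[.5156,.1631,-.0114]
R=GR(q[2]);M=Ro.from_euler('z',q[2]).as_matrix()@[-np.sin(.7),0,np.cos(.7)]
go(np.array([q[0],q[1],.0155])+.076*M,R)
"
```

```text
shift [0.0031 0.0021 0.0031] turn [ 0.06 -0.42  0.37] tcp [0.467  0.1657 0.078 ] F [-0.3  0.  -0.5] w 0.095 t 5.3
```

Emit:
{"name": "apply_moves", "arguments": {"rows": [[0,0.003,0.002,0.003,0,-0.4,0.4],[0,0.003,0.002,0.003,0,-0.4,0.4],[120,0.003,0.002,0.003,0,-0.4,0.4],[160,0.003,0.002,0.003,0,-0.4,0.4],[190,0.003,0.002,0.003,0,-0.4,0.4],[220,0.003,0.002,0.003,0,-0.4,0.4],[255,0.003,0.002,0.003,0,-0.4,0.4],[255,0.003,0.002,0.003,0,-0.4,0.4],[255,0.003,0.002,0.003,0,-0.4,0.4],[255,0.003,0.002,0.003,0,-0.4,0.4]], "squeeze": 15}}

```text
t: 6.13
tcp_pos: [0.4667, 0.1635, 0.0735]
eef_rot: [[0.644, -0.013, -0.765], [-0.008, -1.0, 0.01], [-0.765, -0.0, -0.644]]
contact_force: [-0.2, -0.7, 0.3]
gripper_width: 0.0471
```

Emit:
{"name": "apply_moves", "arguments": {"rows": [[255,0,0,0,0,0,0],[255,0,0,0,0,0,0],[255,0,0,0,0,0,0],[255,0,0,0,0,0,0]], "squeeze": 35}}

```text
t: 6.47
tcp_pos: [0.4667, 0.1635, 0.0735]
eef_rot: [[0.644, -0.013, -0.765], [-0.008, -1.0, 0.01], [-0.765, -0.0, -0.644]]
contact_force: [-1.0, 0.5, -0.6]
gripper_width: 0.0209
```

Emit:
{"name": "apply_moves", "arguments": {"rows": [[255,0,0,0,0,0,0],[255,0,0,0,0,0,0],[255,-0.008,0,-0.001,0,0,0],[255,-0.02,0,-0.003,0,0,0],[255,-0.04,0,-0.005,0,0,0],[255,-0.06,0,-0.005,0,0,0],[255,-0.08,0,-0.005,0,0,0],[255,-0.1,0,-0.005,0,0,0],[255,-0.12,0,-0.005,0,0,0],[255,-0.12,0,-0.005,0,0,0]], "squeeze": 35}}

```text
t: 7.3
tcp_pos: [0.3921, 0.1655, 0.1713]
eef_rot: [[0.648, -0.002, -0.762], [-0.003, -1.0, -0.001], [-0.762, 0.003, -0.648]]
contact_force: [-0.2, 0.6, -0.0]
gripper_width: 0.0002
```

```bash
cat > k4.py <<'E'
from plan import *
s=get_state();print(s['q'].round(3),s['tcp_pos'].round(4),s['contact_force'].round(1),s['gripper_width'])
st=np.array([.5043,-.1767]);yw=.299
sp=st+.1*np.array([np.cos(yw),np.sin(yw)]);print(sp)
q,e=ik(np.r_[sp,.25],toolR(yw),[-.24,.4,1.6,0,1.1,-.54]);print(q.round(3),e)
plan([s['q'],[.3,-.1,2.4,2.2,.45,-.1],[.1,-.1,2.2,.5,.6,-.5],q],grip=255)
E
python3 k4.py
```

```text
[ 0.439  0.149  2.48   4.26   0.315 -0.755] [0.3921 0.1655 0.1713] [-0.2  0.6 -0. ] 0.0002000509075120475
[ 0.59986315 -0.14724353]
[-0.347  0.427  1.501  0.     1.214 -0.646] 2.935545891904703e-11
rows 47 min tip z 0.128 min body z 0.168
[[255, -0.005, -0.007, -0.023, -4.9, 3.7, -1.7], [255, -0.011, -0.015, -0.044, -9.8, 7.3, -3.4], [255, -0.019, -0.025, -0.064, -14.7, 10.9, -5.2], [255, -0.028, -0.036, -0.082, -19.7, 14.5, -6.9], [255, -0.039, -0.048, -0.098, -24.8, 17.9, -8.6], [255, -0.05, -0.06, -0.111, -30.0, 21.2, -10.3], [255, -0.062, -0.073, -0.122, -35.2, 24.3, -12.0], [255, -0.075, -0.086, -0.129, -40.6, 27.2, -13.7], [255, -0.087, -0.098, -0.134, -46.0, 29.9, -15.3], [255, -0.1, -0.109, -0.135, -51.6, 32.2, -16.9]] ->  [0.43  0.275 0.336]
[[255, -0.005, -0.007, -0.013, -5.5, 2.1, -2.1], [255, -0.011, -0.016, -0.023, -11.0, 4.0, -4.3], [255, -0.018, -0.025, -0.03, -16.5, 5.4, -6.5], [255, -0.017, -0.028, -0.032, -22.6, 6.2, -7.8], [255, -0.017, -0.031, -0.033, -28.8, 6.9, -9.0], [255, -0.016, -0.033, -0.032, -34.9, 7.5, -10.3], [255, -0.016, -0.036, -0.031, -41.0, 8.0, -11
[... 823 characters left out ...]
, [255, 0.007, -0.063, 0.045, -7.5, 5.8, -5.1], [255, 0.01, -0.082, 0.058, -8.0, 7.5, -5.9], [255, 0.012, -0.102, 0.071, -8.5, 9.2, -6.7], [255, 0.013, -0.123, 0.082, -8.8, 10.9, -7.6], [255, 0.014, -0.145, 0.093, -9.1, 12.8, -8.4], [255, 0.015, -0.168, 0.102, -9.3, 14.6, -9.2], [255, 0.014, -0.193, 0.111, -9.4, 16.5, -10.1]] ->  [0.543 0.036 0.274]
[[255, 0.002, -0.026, 0.003, -0.1, 2.0, -0.7], [255, 0.004, -0.053, 0.005, -0.1, 4.1, -1.3], [255, 0.006, -0.08, 0.005, -0.0, 6.2, -1.9], [255, 0.007, -0.108, 0.004, 0.1, 8.3, -2.5], [255, 0.008, -0.136, 0.002, 0.4, 10.5, -3.0], [255, 0.009, -0.165, -0.002, 0.7, 12.7, -3.5], [255, 0.01, -0.193, -0.008, 1.2, 14.9, -4.0]] ->  [ 0.6   -0.147  0.25 ]
```

The gripper read fully shut after the lift, so the plate was not held. I look before doing anything else.

```bash
python3 -c "
from h import *
s=get_state();np.save('s3.npy',s,allow_pickle=True)
a=grab_frame('wrist');b=grab_frame('scene')[180:260,270:370];d=grab_frame('side')[150:215,165:246]
b=cv2.resize(b,(350,280),interpolation=cv2.INTER_CUBIC);d=cv2.resize(d,(350,280),interpolation=cv2.INTER_CUBIC)
a=cv2.resize(a[40:340,130:365],(439,560),interpolation=cv2.INTER_CUBIC)
cv2.imwrite('pics/m3.png',np.hstack([a,np.vstack([b,d])]))
go([.4,.16,.17],GR(0))"
```

```text
Traceback (most recent call last):
NameError: name 'GR' is not defined
```

View pics/m3.png

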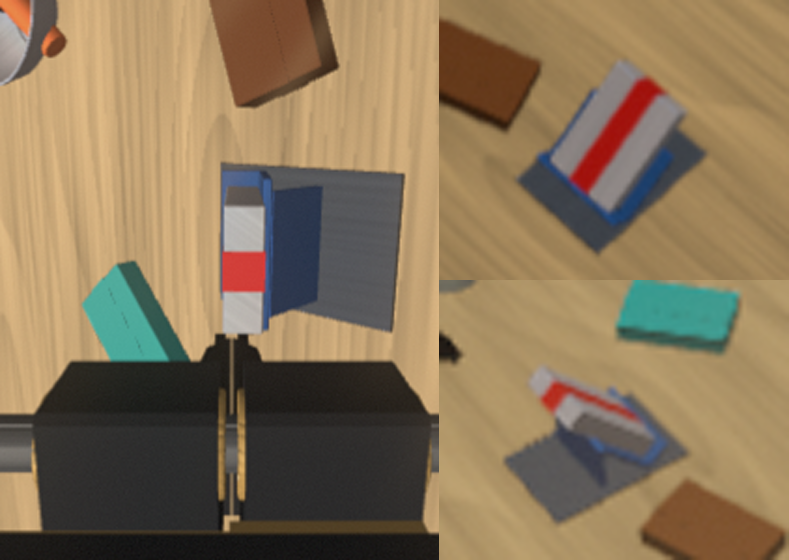

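Emit:
{"name": "apply_moves", "arguments": {"rows": [[0,0,0,0,0,0,0],[0,0,0,0,0,0,0],[0,0,0,0,0,0,0],[0,0,0,0,0,0,0],[0,0,0,0,0,0,0],[0,0,0,0,0,0,0],[0,0,0,0,0,0,0],[0,0,0,0,0,0,0],[0,0,0,0,0,0,0],[0,0,0,0,0,0,0]]}}

```text
t: 8.28
tcp_pos: [0.3932, 0.1645, 0.1685]
eef_rot: [[0.644, -0.013, -0.765], [-0.008, -1.0, 0.01], [-0.765, -0.0, -0.644]]
contact_force: [0.3, 0.5, 0.4]
gripper_width: 0.0612
```

```bash
python3 -c "
from plan import *
s=np.load('s3.npy',allow_pickle=True).item();c=cam('wrist',s);h=.032
W=lambda a:np.array(a)*[235/439,300/560]+[130,40]
o=[(c,[[.01,-h,.1],[-.01,-h,.1],[-.01,h,.1],[.01,h,.1]],W([(225,205),(264,205),(266,330),(224,332)]))]
print(fit(o,[.516,.163,-.013],lambda q,L:gauge([q[0],q[1],q[2],.0155],L)));print(fit(o,[.516,.163,-.013,.0155],gauge)[0])
q=[.5156,.1631,-.0114]
R=GR(q[2]);M=Ro.from_euler('z',q[2]).as_matrix()@[-np.sin(.7),0,np.cos(.7)]
go(np.array([q[0],q[1],.0155])+.076*M,R)
"
```

```text
(array([0.51446451, 0.16401307, 0.00959879]), array([[-0.9, -0.7],
       [ 0.9, -0.8],
       [-0.6,  1.5],
       [ 0.3,  0.5]]))
[0.51933567 0.16602208 0.01673348 0.00937498]
 shift [ 1.199e-01 -1.000e-04  5.000e-03] turn [-0.09 -0.01 -0.05] tcp [0.3932 0.1645 0.1685] F [0.3 0.5 0.4] w 0.0612 t 8.2833
```

Emit:
{"name": "apply_moves", "arguments": {"rows": [[0,0.03,0,0.005,0,0,0],[0,0.06,0,0.005,0,0,0],[0,0.09,0,0.005,0,0,0],[0,0.11,0,0.005,0,0,0],[100,0.121,0,0.005,0,0,0],[150,0.122,0,0.005,0,0,0],[190,0.122,0,0.005,0,0,0],[220,0.122,0,0.005,0,0,0],[255,0.122,0,0.005,0,0,0],[255,0.122,0,0.005,0,0,0]], "squeeze": 30}}

```text
t: 9.12
tcp_pos: [0.4678, 0.1637, 0.0731]
eef_rot: [[0.646, -0.013, -0.764], [-0.008, -1.0, 0.01], [-0.764, -0.001, -0.646]]
contact_force: [0.0, -0.4, -0.6]
gripper_width: 0.059
```

Emit:
{"name": "apply_moves", "arguments": {"rows": [[255,0,0,0,0,0,0],[255,0,0,0,0,0,0],[255,0,0,0,0,0,0],[255,0,0,0,0,0,0],[255,0,0,0,0,0,0],[255,0,0,0,0,0,0]], "squeeze": 30}}

```text
t: 9.62
tcp_pos: [0.4681, 0.1635, 0.0721]
eef_rot: [[0.645, -0.013, -0.764], [-0.008, -1.0, 0.01], [-0.765, -0.0, -0.645]]
contact_force: [-0.2, -0.2, 1.1]
gripper_width: 0.0195
```

Emit:
{"name": "apply_moves", "arguments": {"rows": [[255,0,0,0,0,0,0],[255,0,0,0,0,0,0],[255,0,0,0,0,0,0],[255,0,0,0,0,0,0]], "squeeze": 45}}

```text
t: 9.95
tcp_pos: [0.4681, 0.1635, 0.0721]
eef_rot: [[0.645, -0.013, -0.764], [-0.008, -1.0, 0.01], [-0.765, -0.0, -0.645]]
contact_force: [0.1, 0.3, 1.5]
gripper_width: 0.0183
```

Emit:
{"name": "apply_moves", "arguments": {"rows": [[255,0,0,0,0,0,0],[255,0,0,0,0,0,0],[255,-0.003,0,-0.001,0,0,0],[255,-0.006,0,-0.001,0,0,0],[255,-0.01,0,-0.002,0,0,0],[255,-0.014,0,-0.002,0,0,0],[255,-0.018,0,-0.002,0,0,0]], "squeeze": 45}}

```text
t: 10.53
tcp_pos: [0.4575, 0.1636, 0.0874]
eef_rot: [[0.644, -0.013, -0.765], [-0.008, -1.0, 0.01], [-0.765, -0.0, -0.644]]
contact_force: [-0.2, -0.1, -1.6]
gripper_width: 0.0183
```

```bash
python3 -c "
from plan import *
s=get_state();np.save('s4.npy',s,allow_pickle=True);print(s['gripper_width'],s['contact_force'],s['tcp_pos'],s['wrist_torque'])
a=grab_frame('wrist');cv2.imwrite('pics/w4.png',cv2.resize(a[60:340,100:400],(750,700))[:600])"
```

```text
0.018296825928394923 [-0.24260348 -0.13382077 -1.552699  ] [0.45749282 0.16361819 0.08736861] [ 0.08000863  0.78927597 -0.00392722]
```

View pics/w4.png

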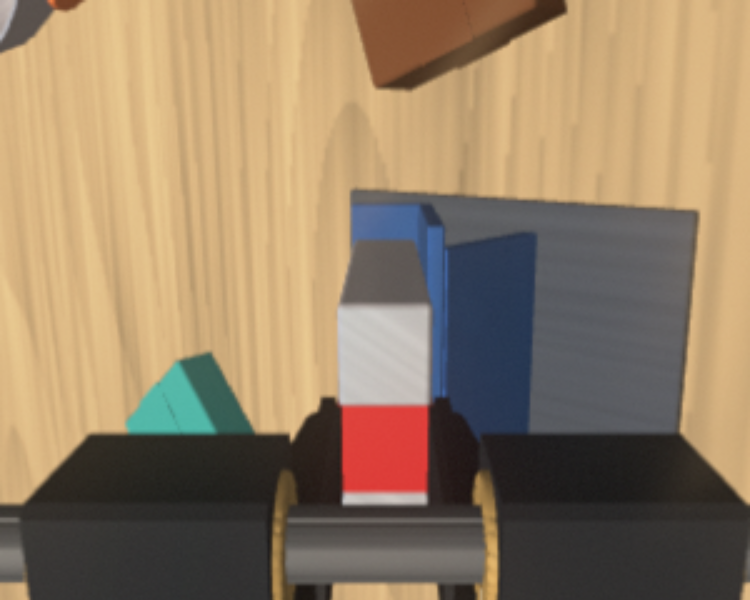

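The plate is now held: width is steady at 18.3 mm, Fz is -1.6 N, and its top (343–430, 305–500) sits between the pads. I work out its pose in the hand and plan the transfer.

```bash
cat > k5.py <<'E'
from plan import *
s4=np.load('s4.npy',allow_pickle=True).item();c=cam('wrist',s4)
W=lambda a:np.array(a)*[300/750,280/700]+[100,60]-.5
def f(q,L): # q: tool y of gauge axis, zt, tool z, roll about tool z
    T=np.array([[q[1]-l[2],-l[1],-l[0]] for l in np.array(L)])
    T=np.c_[T[:,0]*np.cos(q[3])-T[:,1]*np.sin(q[3]),T[:,0]*np.sin(q[3])+T[:,1]*np.cos(q[3])+q[0],T[:,2]+q[2]]
    return T@s4['eef_rot'].T+s4['tcp_pos']
o=[(c,[[.01,-.032,.1],[-.01,-.032,.1],[.01,-.01,.1],[-.01,-.01,.1],[.01,.01,.1],[-.01,.01,.1]],W([(342,305),(430,305),(341,404),(430,404),(343,492),(429,492)]))]
r=least_squares(lambda q:np.r_[(proj(f([q[0],.074,q[1],0],o[0][1]),c)-o[0][2]).ravel()],[0,0]);print("tool y,z",r.x,np.round(r.fun,1))
E
cat > k4.py <<'E'
from plan import *
s=get_state();print(s['q'].round(3),s['tcp_pos'].round(4),s['gripper_width'])
R=s['eef_rot'];qa,e=ik(s['tcp_pos']-.07*R[:,0],R,s['q']);print(qa.round(3),e)
yw=.299;sp=np.array([.5043,-.1767])+.1*np.array([np.cos(yw),np.sin(yw)])
q,e=ik(np.r_[sp,.25],toolR(yw),[-.24,.4,1.6,0,1.1,-.54]);print(q.round(3),e)
qs,_=ik(*fk(s['q'],g),s['q'])
plan([qs,qa,[.3,-.1,2.4,2.2,.45,-.1],[.1,-.1,2.2,.5,.6,-.5],q],maxmm=25,grip=255)
E
python3 k5.py;python3 k4.py
```

```text
tool y,z [-0.00062256  0.00079337] [-1.6  0.1  1.5  0.1 -0.6  0.4  0.9  0.4 -0.9 -0.6  0.8 -0.5]
[ 0.347  0.449  2.463  3.643  0.491 -0.17 ] [0.4571 0.1636 0.0878] 0.018168411376075635
[ 0.407  0.265  2.485  3.949  0.372 -0.442] 1.0333704054592821e-15
[-0.347  0.427  1.501  0.     1.214 -0.646] 2.935545891904703e-11
rows 54 min tip z 0.046 min body z 0.086
[[255, -0.022, 0.001, -0.002, -0.1, 0.1, 0.5], [255, -0.044, 0.001, -0.002, -0.1, 0.1, 0.5], [255, -0.065, -0.002, -0.001, 0.0, 0.0, -0.0], [255, -0.072, -0.012, -0.021, -4.5, 3.1, -2.4], [255, -0.08, -0.024, -0.04, -9.0, 6.2, -4.8], [255, -0.09, -0.035, -0.057, -13.6, 9.3, -7.0], [255, -0.101, -0.047, -0.073, -18.3, 12.4, -9.1], [255, -0.113, -0.059, -0.087, -23.0, 15.4, -11.0], [255, -0.126, -0.07, -0.099, -27.8, 18.3, -12.8], [255, -0.14, -0.081, -0.109, -32.7, 21.2, -14.4]] ->  [0.448 0.244 0.268]
[[255, -0.007, -0.006, -0.017, -5.0, 2.6, -1.7], [255, -0.015, -0.013, -0.033, -10.1, 5.1, -3.2], [255, -0.024, -0.02, -0.046, -15.3, 7.4, -4.7], [255, -0.033, -0.027, -0.058, -20.6, 9.5, -6.1], [255, -0.043, -0.035, -0.067, -26.0, 11
[... 1295 characters left out ...]
[255, 0.002, -0.018, 0.008, -0.4, 1.5, -0.6], [255, 0.004, -0.037, 0.016, -0.8, 3.0, -1.2], [255, 0.006, -0.056, 0.022, -1.1, 4.5, -1.8], [255, 0.008, -0.076, 0.028, -1.3, 6.1, -2.5], [255, 0.009, -0.097, 0.033, -1.5, 7.8, -3.1], [255, 0.01, -0.119, 0.036, -1.6, 9.4, -3.6], [255, 0.011, -0.141, 0.039, -1.7, 11.1, -4.2], [255, 0.012, -0.164, 0.041, -1.7, 12.8, -4.8], [255, 0.012, -0.187, 0.042, -1.6, 14.6, -5.3], [255, 0.012, -0.21, 0.042, -1.5, 16.4, -5.9]] ->  [ 0.58  -0.054  0.263]
[[255, 0.002, -0.024, -0.001, 0.2, 1.8, -0.5], [255, 0.004, -0.047, -0.004, 0.4, 3.7, -0.9], [255, 0.007, -0.071, -0.007, 0.7, 5.5, -1.3], [255, 0.009, -0.095, -0.012, 1.1, 7.4, -1.6]] ->  [ 0.6   -0.147  0.25 ]
```

Emit:
{"name": "apply_moves", "arguments": {"rows": [[255,-0.022,0.001,-0.002,-0.1,0.1,0.5],[255,-0.044,0.001,-0.002,-0.1,0.1,0.5],[255,-0.065,-0.002,-0.001,0.0,0.0,0.0],[255,-0.072,-0.012,-0.021,-4.5,3.1,-2.4],[255,-0.08,-0.024,-0.04,-9.0,6.2,-4.8],[255,-0.09,-0.035,-0.057,-13.6,9.3,-7.0],[255,-0.101,-0.047,-0.073,-18.3,12.4,-9.1],[255,-0.113,-0.059,-0.087,-23.0,15.4,-11.0],[255,-0.126,-0.07,-0.099,-27.8,18.3,-12.8],[255,-0.14,-0.081,-0.109,-32.7,21.2,-14.4]]}}

```text
t: 11.42
tcp_pos: [0.4517, 0.2451, 0.2651]
eef_rot: [[0.793, 0.508, -0.336], [0.323, -0.818, -0.476], [-0.516, 0.269, -0.813]]
contact_force: [-0.3, 0.5, -2.6]
gripper_width: 0.0184
```

Emit:
{"name": "apply_moves", "arguments": {"rows": [[255,-0.007,-0.006,-0.017,-5.0,2.6,-1.7],[255,-0.015,-0.013,-0.033,-10.1,5.1,-3.2],[255,-0.024,-0.02,-0.046,-15.3,7.4,-4.7],[255,-0.033,-0.027,-0.058,-20.6,9.5,-6.1],[255,-0.043,-0.035,-0.067,-26.0,11.4,-7.4],[255,-0.053,-0.042,-0.075,-31.5,13.1,-8.6],[255,-0.063,-0.049,-0.08,-37.0,14.6,-9.7],[255,-0.063,-0.052,-0.081,-43.2,15.3,-10.5],[255,-0.063,-0.055,-0.081,-49.4,15.9,-11.4],[255,-0.062,-0.057,-0.079,-55.6,16.5,-12.3]]}}

```text
t: 12.25
tcp_pos: [0.4002, 0.309, 0.3457]
eef_rot: [[0.64, 0.598, 0.482], [0.622, -0.034, -0.783], [-0.452, 0.8, -0.394]]
contact_force: [1.0, -0.6, -2.4]
gripper_width: 0.0182
```

Emit:
{"name": "apply_moves", "arguments": {"rows": [[255,0.0,-0.003,0.0,-6.1,0.5,-1.6],[255,0.001,-0.006,0.001,-12.1,0.9,-3.2],[255,0.0,-0.01,0.003,-18.1,1.4,-5.0],[255,0.0,-0.014,0.007,-24.1,1.8,-6.8],[255,-0.002,-0.019,0.012,-30.1,2.2,-8.7],[255,-0.003,-0.023,0.018,-36.0,2.5,-10.7],[255,-0.005,-0.027,0.025,-41.8,2.9,-12.7],[255,-0.008,-0.031,0.033,-47.7,3.2,-15.0],[255,-0.011,-0.035,0.043,-53.4,3.6,-17.3],[255,-0.015,-0.039,0.053,-59.1,3.9,-19.7]]}}

```text
t: 13.08
tcp_pos: [0.3927, 0.2591, 0.2996]
eef_rot: [[0.467, 0.028, 0.884], [0.515, 0.804, -0.298], [-0.719, 0.595, 0.361]]
contact_force: [-0.6, -0.2, -2.8]
gripper_width: 0.0184
```

```bash
python3 -c "
from kin import *
s=get_state();print(s['q'].round(3),s['tcp_pos'].round(4),s['gripper_width'])"
```

```text
[ 0.153 -0.081  2.254  0.992  0.551 -0.418] [0.3927 0.2591 0.2996] 0.018354224912475476
```

Emit:
{"name": "apply_moves", "arguments": {"rows": [[255,-0.002,-0.013,0.003,-5.7,0.7,-2.5],[255,-0.005,-0.026,0.006,-11.3,1.4,-5.0],[255,-0.009,-0.04,0.011,-16.8,2.3,-7.7],[255,-0.013,-0.054,0.016,-22.2,3.2,-10.4],[255,-0.019,-0.069,0.023,-27.6,4.3,-13.3],[255,-0.016,-0.076,0.04,-28.2,5.5,-14.1],[255,-0.015,-0.083,0.056,-28.7,6.7,-15.0],[255,-0.013,-0.092,0.073,-29.1,7.9,-15.9],[255,-0.012,-0.101,0.089,-29.5,9.2,-16.8],[255,-0.012,-0.112,0.105,-29.8,10.5,-17.8]]}}

```text
t: 13.92
tcp_pos: [0.4768, 0.1315, 0.2792]
eef_rot: [[0.344, -0.314, 0.885], [0.242, 0.94, 0.239], [-0.907, 0.132, 0.399]]
contact_force: [-0.3, -0.2, -2.4]
gripper_width: 0.018
```

Emit:
{"name": "apply_moves", "arguments": {"rows": [[255,0.002,-0.018,0.008,-0.4,1.5,-0.6],[255,0.004,-0.037,0.016,-0.8,3.0,-1.2],[255,0.006,-0.056,0.022,-1.1,4.5,-1.8],[255,0.008,-0.076,0.028,-1.3,6.1,-2.5],[255,0.009,-0.097,0.033,-1.5,7.8,-3.1],[255,0.01,-0.119,0.036,-1.6,9.4,-3.6],[255,0.011,-0.141,0.039,-1.7,11.1,-4.2],[255,0.012,-0.164,0.041,-1.7,12.8,-4.8],[255,0.012,-0.187,0.042,-1.6,14.6,-5.3],[255,0.012,-0.21,0.042,-1.5,16.4,-5.9]]}}

```text
t: 14.75
tcp_pos: [0.5837, -0.0535, 0.2571]
eef_rot: [[0.112, -0.313, 0.943], [0.066, 0.949, 0.307], [-0.991, 0.027, 0.127]]
contact_force: [0.0, -0.7, -2.7]
gripper_width: 0.0183
```

```bash
python3 -c "
from kin import *
s=get_state();print(s['q'].round(3))
go([.5999,-.1472,.2],toolR(.299))"
```

```text
[-0.251  0.329  1.643  0.104  1.079 -0.613]
 shift [ 0.0523 -0.0956 -0.0208] turn [ 1.03  7.29 -1.64] tcp [ 0.5837 -0.0535  0.2571] F [ 0.  -0.7 -2.7] w 0.0183 t 14.75
```

Emit:
{"name": "apply_moves", "arguments": {"rows": [[255,0.01,-0.03,-0.005,0.3,2,-0.5],[255,0.02,-0.06,-0.012,0.7,4,-1],[255,0.035,-0.085,-0.018,1,6,-1.4],[255,0.052,-0.0955,-0.021,1,7.3,-1.6],[255,0.052,-0.0955,-0.021,1,7.3,-1.6],[255,0.052,-0.0955,-0.021,1,7.3,-1.6],[255,0.052,-0.0955,-0.021,1,7.3,-1.6]]}}

```text
t: 15.33
tcp_pos: [0.5997, -0.1456, 0.2013]
eef_rot: [[0.003, -0.295, 0.955], [0.002, 0.955, 0.295], [-1.0, 0.001, 0.003]]
contact_force: [-1.1, 0.6, -2.3]
gripper_width: 0.0183
```

```bash
python3 -c "
from kin import *
go([.5999,-.1472,.2],toolR(.299))
s=get_state();np.save('s5.npy',s,allow_pickle=True)
a=grab_frame('wrist');b=grab_frame('scene');d=grab_frame('side')
for n,i in zip('abd',(a,b,d)):cv2.imwrite(f'pics/r5{n}.png',i)
a=cv2.resize(a,(512,384));b=cv2.resize(b[110:210,180:285],(286,272));d=cv2.resize(d[180:280,230:330],(286,272))
b=np.vstack([b,d]);a=cv2.copyMakeBorder(a,0,160,0,0,cv2.BORDER_CONSTANT)
cv2.imwrite('pics/m5.png',np.hstack([a,b]))"
```

```text
shift [ 0.0013 -0.0016 -0.0003] turn [ 0.04  0.18 -0.04] tcp [ 0.5997 -0.1456  0.2013] F [-1.1  0.6 -2.3] w 0.0183 t 15.3333
```

View pics/m5.png

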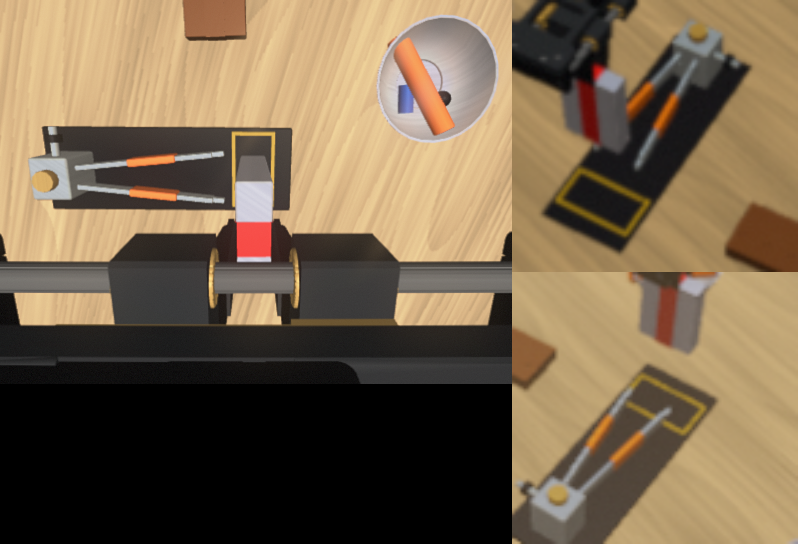

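The gauge hangs upright above the station, the outline and tips are clearly visible in the wrist view (232–274, 132–207), and the bystanders are clear. I refine the outline pose by back-projecting its yellow pixels from all three cameras.

```bash
cat > f5.py <<'E'
from kin import *
s=np.load('s5.npy',allow_pickle=True).item()
c0=np.array([.5999,-.1472])
def ring(q,P,hx,hy):
    L=(P-q[:2])@np.array([[np.cos(q[2]),-np.sin(q[2])],[np.sin(q[2]),np.cos(q[2])]])
    d=np.abs(L)-[hx,hy];o=np.linalg.norm(np.maximum(d,0),axis=1)+np.minimum(d.max(1),0);return o
A={}
for n,f in(('wrist','a'),('scene','b'),('side','d')):
    im=cv2.imread(f'pics/r5{f}.png');H=cv2.cvtColor(im,cv2.COLOR_BGR2HSV)
    m=cv2.inRange(H,(17,110,70),(32,255,255));v,u=np.nonzero(m)
    P=ray_z(np.c_[u,v],.006,cam(n,s))[:,:2]
    k=np.abs(ring([*c0,.299],P,.0225,.0425))<.012;A[n]=P[k]
    if k.sum()>20:
        r=least_squares(lambda q:ring(q,A[n],.0225,.0425),[*c0,.299],loss='soft_l1',f_scale=.002);print(n,k.sum(),r.x.round(4),np.abs(r.fun).mean().round(4))
E
python3 f5.py
```

```text
wrist 688 [ 0.5986 -0.1465  0.2929] 0.0014
scene 284 [ 0.5994 -0.1485  0.2876] 0.0038
side 160 [ 0.6011 -0.1461  0.2928] 0.0025
```

```bash
python3 -c "
from kin import *
go([.5992,-.1468,.086],toolR(.293))"
```

```text
shift [ 0.1159 -0.0009 -0.0015] turn [0.41 0.23 0.02] tcp [ 0.5999 -0.1456  0.2019] F [ 0.6  0.4 -2.4] w 0.0183 t 15.4833
```

Emit:
{"name": "apply_moves", "arguments": {"rows": [[255,0.03,-0.001,-0.0015,0.4,0.2,0],[255,0.06,-0.001,-0.0015,0.4,0.2,0],[255,0.085,-0.001,-0.0015,0.4,0.2,0],[255,0.105,-0.001,-0.0015,0.4,0.2,0],[255,0.115,-0.001,-0.0015,0.4,0.2,0],[255,0.115,-0.001,-0.0015,0.4,0.2,0],[255,0.115,-0.001,-0.0015,0.4,0.2,0]]}}

```text
t: 16.07
tcp_pos: [0.5993, -0.1475, 0.0865]
eef_rot: [[-0.0, -0.288, 0.957], [-0.0, 0.957, 0.288], [-1.0, 0.0, -0.0]]
contact_force: [0.9, -0.0, -1.9]
gripper_width: 0.0188
```

```bash
python3 -c "
from kin import *
go([.5992,-.1468,.080],toolR(.293))"
```

```text
shift [0.0065 0.0007 0.0001] turn [-0.02 -0.03 -0.  ] tcp [ 0.5993 -0.1475  0.0865] F [ 0.9 -0.  -1.9] w 0.0188 t 16.0667
```

Emit:
{"name": "apply_moves", "arguments": {"rows": [[255,0.002,0.0005,0,0,0,0],[255,0.004,0.0005,0,0,0,0],[255,0.005,0.0005,0,0,0,0],[255,0.005,0.0005,0,0,0,0]]}}

```text
t: 16.4
tcp_pos: [0.5989, -0.1472, 0.081]
eef_rot: [[-0.001, -0.288, 0.958], [-0.0, 0.958, 0.288], [-1.0, 0.0, -0.001]]
contact_force: [-0.0, 0.9, -2.3]
gripper_width: 0.0185
```

Emit:
{"name": "apply_moves", "arguments": {"rows": [[255,0.001,0,0,0,0,0],[255,0.0015,0,0,0,0,0],[255,0.0015,0,0,0,0,0]]}}

```text
t: 16.65
tcp_pos: [0.5987, -0.1471, 0.079]
eef_rot: [[-0.001, -0.288, 0.958], [0.0, 0.958, 0.288], [-1.0, 0.0, -0.001]]
contact_force: [-1.2, 0.3, -2.1]
gripper_width: 0.0181
```

Emit:
{"name": "apply_moves", "arguments": {"rows": [[255,0.001,0,0,0,0,0],[255,0.0015,0,0,0,0,0],[255,0.0015,0,0,0,0,0]], "squeeze": 20}}

```text
t: 16.9
tcp_pos: [0.5994, -0.1472, 0.0788]
eef_rot: [[0.0, -0.288, 0.958], [-0.0, 0.958, 0.288], [-1.0, -0.001, 0.0]]
contact_force: [-1.6, 0.8, 9.1]
gripper_width: 0.019
```

Emit:
{"name": "apply_moves", "arguments": {"rows": [[255,0.001,0,0,0,0,0],[255,0.0015,0,0,0,0,0],[255,0.0015,0,0,0,0,0]]}}

```text
t: 17.15
tcp_pos: [0.6, -0.1473, 0.0787]
eef_rot: [[0.003, -0.288, 0.958], [-0.001, 0.958, 0.288], [-1.0, -0.002, 0.002]]
contact_force: [-2.9, 2.7, 19.7]
gripper_width: 0.0191
```

Emit:
{"name": "apply_moves", "arguments": {"rows": [[255,-0.002,0,0,0,0,0],[255,-0.0025,0,0,0,0,0],[255,-0.0025,0,0,0,0,0]], "squeeze": 8}}

```text
t: 17.4
tcp_pos: [0.5988, -0.1471, 0.0786]
eef_rot: [[-0.001, -0.288, 0.958], [0.0, 0.958, 0.288], [-1.0, 0.001, -0.001]]
contact_force: [-0.4, 1.2, 4.1]
gripper_width: 0.0198
```

Emit:
{"name": "apply_moves", "arguments": {"rows": [[195,0,0,0,0,0,0],[190,0,0,0,0,0,0],[180,0,0,0,0,0,0],[160,0,0,0,0,0,0],[140,0,0,0,0,0,0],[120,0,0,0,0,0,0],[120,0,0,0,0,0,0],[120,0,0,0,0,0,0]]}}

```text
t: 18.07
tcp_pos: [0.5988, -0.1471, 0.0786]
eef_rot: [[-0.001, -0.288, 0.958], [0.0, 0.958, 0.288], [-1.0, 0.0, -0.001]]
contact_force: [0.0, 0.6, -0.3]
gripper_width: 0.0496
```

Emit:
{"name": "apply_moves", "arguments": {"rows": [[120,-0.015,0,0,0,0,0],[120,-0.045,0,0,0,0,0],[120,-0.08,0,0,0,0,0],[120,-0.11,0,0,0,0,0],[120,-0.12,0,0,0,0,0],[60,-0.12,0,0,0,0,0]]}}

```text
t: 18.57
tcp_pos: [0.5999, -0.1474, 0.2014]
eef_rot: [[0.003, -0.288, 0.958], [-0.002, 0.958, 0.288], [-1.0, -0.002, 0.003]]
contact_force: [0.2, -1.1, -0.7]
gripper_width: 0.0533
```

```bash
cat > f6.py <<'E'
from kin import *
s=get_state();im=grab_frame('wrist');c=cam('wrist',s);cv2.imwrite('pics/r6a.png',im)
yw=.293;X=np.array([np.cos(yw),np.sin(yw)]);Yv=np.array([-X[1],X[0]]);sp=np.array([.5992,-.1468])
H=cv2.cvtColor(im,cv2.COLOR_BGR2HSV);m=cv2.inRange(H,(5,150,90),(16,255,255))
n,l,st,ce=cv2.connectedComponentsWithStats(m)
mid=[]
for i in range(1,n):
    if st[i,4]<60:continue
    P=ray_z([ce[i]],.053,c)[0];L=(P[:2]-sp)@np.c_[X,Yv]+[.1,0]
    print(st[i],P.round(4),"station",L.round(4))
m=cv2.inRange(H,(0,190,90),(4,255,255))|cv2.inRange(H,(175,190,90),(180,255,255));n,l,st,ce=cv2.connectedComponentsWithStats(m)
for i in range(1,n):
    if st[i,4]>60:
        b=cv2.boxPoints(cv2.minAreaRect(np.argwhere(l==i)[:,::-1].astype(np.float32)));P=ray_z(b,.106,c)[:,:2]
        print("red",ce[i],((P-sp)@np.c_[X,Yv]+[.1,0]).round(4).tolist())
o=sp-.105*X;go([*o,.2],toolR(yw-np.pi/2))
q,e=ik(np.r_[o,.2],toolR(yw-np.pi/2),[-.4,.3,1.6,0,1.1,.9]);print(s['q'].round(2),q.round(2),e)
E
python3 f6.py
```

```text
[ 396   35   59   96 1812] [ 0.734  -0.0103  0.053 ] station [0.2685 0.0917]
[127 152  50  14 459] [ 0.4922 -0.1604  0.053 ] station [-0.0063  0.0179]
[130 184  50  16 548] [ 0.5031 -0.1939  0.053 ] station [-0.0056 -0.0174]
 shift [-0.0009  0.0002 -0.1048] turn [8.996e+01 3.000e-02 2.000e-02] tcp [ 0.5991 -0.1472  0.1991] F [-0.  -0.2  0.3] w 0.0563 t 18.6167
[-0.35  0.47  1.57 -0.    1.11 -0.64] [-0.47  0.34  1.78 -0.    1.02  0.81] 6.602898744198493e-14
```

```bash
python3 -c "
from h import *
a=cv2.imread('pics/r6a.png')[90:300,20:340];b=grab_frame('scene')[110:210,180:285];d=grab_frame('side')[180:280,230:330]
cv2.imwrite('pics/r6b.png',b)
a=cv2.resize(a,(480,315));b=cv2.resize(b,(300,286),interpolation=cv2.INTER_CUBIC);d=cv2.resize(d,(300,286),interpolation=cv2.INTER_CUBIC)
a=cv2.copyMakeBorder(a,0,572-315,0,0,cv2.BORDER_CONSTANT)
cv2.imwrite('pics/m6.png',np.hstack([a,np.vstack([b,d])]))"
```

```text
(no output)
```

View pics/m6.png

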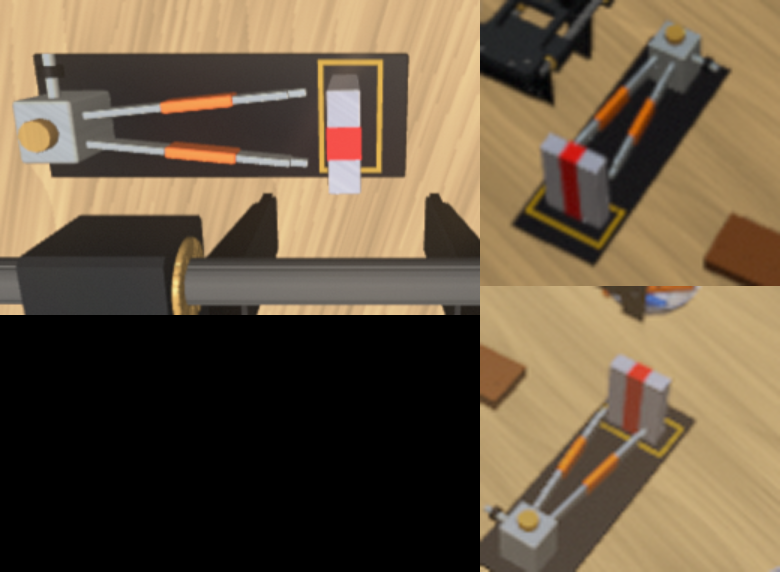

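The gauge stands upright inside the outline. I measure its offset in the wrist picture, taking its top face at about (327–360, 90–193) in the crop.

```bash
cat > f7.py <<'E'
from kin import *
R=np.array([[.003,-.288,.958],[-.002,.958,.288],[-1,-.002,.003]]);R=Ro.from_matrix(R).as_matrix()
s=dict(eef_rot=R,tcp_pos=np.array([.5995,-.1473,.2003]));c=cam('wrist',s)
W=lambda a:(np.array(a)+.5)/1.5-.5+[20,90]
yw=.293;X=np.array([np.cos(yw),np.sin(yw)]);B=np.c_[X,[-X[1],X[0]]];sp=np.array([.5992,-.1468])
f=lambda px,z:((ray_z(W(px),z,c)[:,:2]-sp)@B*1e3).round(1)
print("top",f([(327,90),(360,90),(360,193),(328,193)],.106).tolist(),"mean",f([(327,90),(360,90),(360,193),(328,193)],.106).mean(0))
print("outline",f([(320,62),(381,62),(379,171)],.006).tolist(),"tips",f([(305,92),(307,163)],.05).tolist())
print("plate",f([(36,54),(408,54),(406,177)],.006).tolist())
# gauge base: scene & side
E
python3 f7.py
python3 - <<'E'
import sys;sys.path.insert(0,'.')
from h import *
# scene crop 300/105 px scale, side 3.0/2.86: fit upright gauge pose
cs,cd=cam("scene"),cam("side")
S=lambda a:np.array(a)*[105/300,100/286]+[180,110]-.5
D=lambda a:np.array(a)*[100/300,100/286]+[230,180]-.5
h=.032
o=[(cs,[[-.01,-h,.1],[.01,-h,.1],[.01,h,.1],[.01,h,0],[.01,-h,0]],S(np.array([(560,133),(544,143),(606,172),(605,226),(547,204)])-[480,0])),
(cd,[[-.01,-h,.1],[-.01,h,.1],[.01,h,.1],[.01,-h,.1],[-.01,-h,0],[-.01,h,0]],D(np.array([(655,390),(611,368),(625,356),(669,377),(655,440),(612,415)])-[480,286]))]
for oo in(o[:1],o[1:],o):
    q,r=fit(oo,[.599,-.147,.29],lambda q,L:place(q,np.asarray(L)+[0,0,.006]));print(q.round(4),np.abs(r).max())
E
```

```text
top [[-14.3, 33.6], [4.8, 33.6], [5.1, -29.1], [-14.4, -29.1]] mean [-4.7   2.25]
outline [[-23.8, 43.0], [23.0, 42.9], [22.7, -44.1]] tips [[-31.9, 25.4], [-31.7, -25.4]]
plate [[-241.4, 49.5], [43.6, 49.0], [44.7, -49.2]]
[ 0.59   -0.1448  0.3238] 1.8
[ 0.5988 -0.1442  0.2342] 2.3
[ 0.593  -0.145   0.3185] 3.1
```

The gauge stands square (under 0.5°), about 4–5 mm from the outline's centre along x and 2–3 mm along y. It is fully inside with several mm to spare, so I leave it and go above the sleeves.

Emit:
{"name": "apply_moves", "arguments": {"rows": [[0,0,0,-0.02,7,0,0],[0,0,0,-0.04,14,0,0],[0,0,0,-0.06,21,0,0],[0,0,0,-0.08,28,0,0],[0,0,0,-0.1,35,0,0],[0,0,0,-0.106,42,0,0],[0,0,0,-0.106,49,0,0],[0,0,0,-0.106,56,0,0],[0,0,0,-0.106,63,0,0],[0,0,0,-0.106,70,0,0]]}}

```text
t: 19.55
tcp_pos: [0.4968, -0.1774, 0.1969]
eef_rot: [[-0.004, 0.805, 0.593], [0.001, 0.593, -0.805], [-1.0, -0.002, -0.004]]
contact_force: [-1.0, 0.4, 0.2]
gripper_width: 0.0948
```

Emit:
{"name": "apply_moves", "arguments": {"rows": [[0,0,0,0,7,0,0],[0,0,0,0,14,0,0],[0,0,0,0,20,0,0],[0,0,0,0,20,0,0],[0,0,0,0,20,0,0],[0,0,0,0,20,0,0]]}}

```text
t: 20.05
tcp_pos: [0.4971, -0.1775, 0.1978]
eef_rot: [[-0.003, 0.957, 0.292], [0.001, 0.292, -0.957], [-1.0, -0.002, -0.002]]
contact_force: [-0.1, 0.2, 0.1]
gripper_width: 0.0954
```

```bash
sed -i 's/sp-.105\*X/sp-.106*X/; s/r6a/r7a/' f6.py; python3 f6.py; python3 -c "
from kin import *
X=np.array([np.cos(.293),np.sin(.293)]);go([*(np.array([.5992,-.1468])-.106*X),.037],toolR(.293-np.pi/2))"
```

```text
[  29   83   79   58 2716] [0.4999 0.0257 0.053 ] station [0.0547 0.1938]
[231 150  13  50 406] [ 0.4928 -0.1604  0.053 ] station [-0.0058  0.0177]
[266 150  13  49 417] [ 0.5034 -0.1947  0.053 ] station [-0.0055 -0.0181]
red [496.28545619 201.62601626] [[-0.0403, -0.1991], [0.0177, -0.2237], [0.0085, -0.2408], [-0.0505, -0.2168]]
 shift [-0.0019  0.0005 -0.    ] turn [ 0.13 -0.07  0.12] tcp [ 0.4972 -0.1776  0.1981] F [0.1 0.  0.2] w 0.095 t 20.1
[-0.47  0.34  1.78 -0.    1.02  0.81] [-0.47  0.34  1.78 -0.    1.02  0.81] 7.556742949621804e-14
 shift [0.1611 0.0009 0.0002] turn [ 0.13 -0.07  0.12] tcp [ 0.4972 -0.1776  0.1981] F [0.1 0.  0.2] w 0.095 t 20.1
```

Emit:
{"name": "apply_moves", "arguments": {"rows": [[0,0.03,0.001,0,0,0,0],[0,0.06,0.001,0,0,0,0],[0,0.09,0.001,0,0,0,0],[0,0.12,0.001,0,0,0,0],[0,0.145,0.001,0,0,0,0],[0,0.158,0.001,0,0,0,0],[0,0.16,0.001,0,0,0,0],[40,0.16,0.001,0,0,0,0],[80,0.16,0.001,0,0,0,0],[110,0.16,0.001,0,0,0,0]], "squeeze": 20}}

```text
t: 20.93
tcp_pos: [0.4987, -0.1776, 0.0398]
eef_rot: [[0.0, 0.957, 0.289], [-0.001, 0.289, -0.957], [-1.0, 0.0, 0.001]]
contact_force: [0.5, -1.4, -0.2]
gripper_width: 0.08
```

Emit:
{"name": "apply_moves", "arguments": {"rows": [[125,0,0,0,0,0,0],[130,0,0,0,0,0,0],[130,0,0,0,0,0,0],[130,0,0,0,0,0,0],[130,0,0,0,0,0,0]]}}

```text
t: 21.35
tcp_pos: [0.4982, -0.1774, 0.0389]
eef_rot: [[-0.001, 0.958, 0.288], [-0.0, 0.288, -0.958], [-1.0, -0.001, -0.0]]
contact_force: [-0.0, 0.8, 0.7]
gripper_width: 0.049
```

```bash
python3 -c "
from kin import *
X=np.array([np.cos(.293),np.sin(.293)]);go([*(np.array([.5992,-.1468])-.106*X),.037],toolR(.293-np.pi/2))"
```

```text
shift [ 0.0019 -0.0005 -0.0001] turn [-0.04 -0.01  0.06] tcp [ 0.4982 -0.1774  0.0389] F [-0.   0.8  0.7] w 0.049 t 21.35
```

Emit:
{"name": "apply_moves", "arguments": {"rows": [[130,0.002,0,0,0,0,0],[130,0.002,0,0,0,0,0],[145,0.002,0,0,0,0,0],[155,0.002,0,0,0,0,0],[155,0.002,0,0,0,0,0],[155,0.002,0,0,0,0,0],[155,0.002,0,0,0,0,0],[155,0.002,0,0,0,0,0]]}}

```text
t: 22.02
tcp_pos: [0.4981, -0.1773, 0.0367]
eef_rot: [[-0.001, 0.958, 0.288], [0.0, 0.288, -0.958], [-1.0, -0.001, -0.0]]
contact_force: [0.0, -0.7, -0.3]
gripper_width: 0.0375
```

Emit:
{"name": "apply_moves", "arguments": {"rows": [[160,0,0,0,0,0,0],[165,0,0,0,0,0,0],[168,0,0,0,0,0,0],[168,0,0,0,0,0,0],[168,0,0,0,0,0,0],[168,0,0,0,0,0,0]]}}

```text
t: 22.52
tcp_pos: [0.4982, -0.1774, 0.0367]
eef_rot: [[-0.001, 0.958, 0.288], [0.0, 0.288, -0.958], [-1.0, -0.001, -0.0]]
contact_force: [-0.3, 0.1, 0.2]
gripper_width: 0.0323
```

```bash
python3 -c "
from kin import *
X=np.array([np.cos(.293),np.sin(.293)]);go([*(np.array([.5992,-.1468])-.106*X),.037],toolR(.293-np.pi/2))
s=get_state();np.save('s8.npy',s,allow_pickle=True)
cv2.imwrite('pics/r8.png',grab_frame('wrist'));cv2.imwrite('pics/r8b.png',grab_frame('scene'));cv2.imwrite('pics/r8d.png',grab_frame('side'))
h=.5*np.diff(proj([[*(np.array([.5992,-.1468])-.03*X+d*np.array([-X[1],X[0]])),.05] for d in(-.01,.01)],cam('wrist',s)),axis=0);print(h,proj([[*(np.array([.5992,-.1468])-.03*X),.05]],cam('wrist',s)))"
```

```text
shift [-0.0003 -0.0004 -0.0001] turn [-0.04 -0.03  0.07] tcp [ 0.4982 -0.1774  0.0367] F [-0.3  0.1  0.2] w 0.0323 t 22.5167
[[-1.90553453e+01  4.53018673e-03]] [[254.16832531  92.60177643]]
```

Emit:
{"name": "apply_moves", "arguments": {"rows": [[170,0,0,0,0,0,0],[171,0,0,0,0,0,0],[171,0,0,0,0,0,0],[171,0,0,0,0,0,0],[171,0,0,0,0,0,0]]}}

```text
t: 23.08
tcp_pos: [0.4982, -0.1774, 0.0367]
eef_rot: [[-0.001, 0.958, 0.288], [0.0, 0.288, -0.958], [-1.0, -0.001, -0.0]]
contact_force: [0.9, 0.6, 0.4]
gripper_width: 0.0311
```

```bash
python3 -c "
from kin import *
s=get_state();np.save('s9.npy',s,allow_pickle=True);print(s['gripper_width'])
im=grab_frame('wrist');cv2.imwrite('pics/r9.png',im);x=np.hstack([cv2.imread('pics/r8.png')[75:165,204:304],im[75:165,204:304]])
cv2.imwrite('pics/m9.png',cv2.resize(x,None,fx=4,fy=4,interpolation=cv2.INTER_CUBIC))"
```

```text
0.031128875617296093
```

View pics/m9.png

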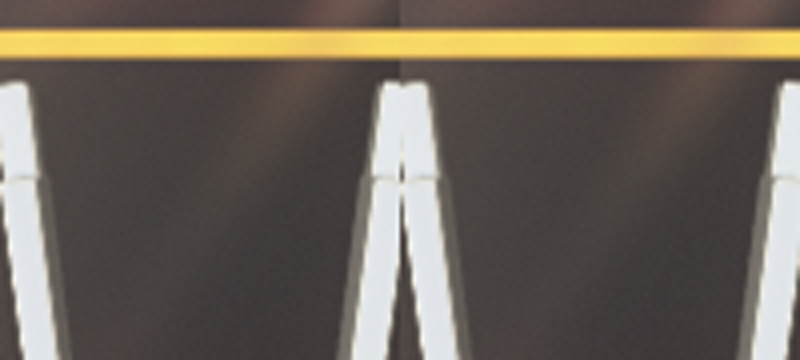

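The crop (tips near u=30 and u=382 at 4x, both halves alike) shows the tip gap still about 46 mm, so the sleeves have not been moved yet although the fingers read 31 mm. I check numerically where the sleeves are relative to the fingers.

```bash
cat > f10.py <<'E'
from kin import *
import sys
yw=.293;X=np.array([np.cos(yw),np.sin(yw)]);B=np.c_[X,[-X[1],X[0]]];sp=np.array([.5992,-.1468])
s=get_state()
def orange(n,im,s,z=.053,amin=25):
    H=cv2.cvtColor(im,cv2.COLOR_BGR2HSV);m=cv2.inRange(H,(5,150,70),(16,255,255));k,l,st,ce=cv2.connectedComponentsWithStats(m)
    for i in range(1,k):
        L=(ray_z([ce[i]],z,cam(n,s))[0][:2]-sp)@B+[.1,0]
        if st[i,4]>=amin and abs(L[0])<.12 and abs(L[1])<.06:print(n,st[i],"station mm",(L*1e3).round(1))
orange('scene',cv2.imread('pics/r5b.png'),s);orange('side',cv2.imread('pics/r5d.png'),s);print('now')
orange('scene',cv2.imread('pics/r8b.png'),s,amin=5);orange('side',cv2.imread('pics/r8d.png'),s,amin=5)
s9=np.load('s9.npy',allow_pickle=True).item();orange('wrist',cv2.imread('pics/r9.png'),s9,amin=5)
P=lambda p,z=.05:proj([[*(sp+B@(np.array(p)-[.1,0])),z]],cam('wrist',s9))[0].round(0)
print("expected px sleeve ends/hinge",P([.019,.02]),P([.019,-.02]),"finger tips",P([-.006,.016],.029),P([-.006,-.016],.029))
im=cv2.imread('pics/r9.png');
for r in(130,160,175,190,205,220,235):print(r,[tuple(int(v) for v in im[r,c]) for c in range(180,330,10)])
E
python3 f10.py
```

```text
scene [222 140  10  14  72] station mm [ -7.8 -17.1]
scene [232 144   9  16  69] station mm [-5.1 17.5]
side [256 233   9  14  48] station mm [-3.3 17.3]
side [264 239  12  13  59] station mm [ -4.3 -18.4]
now
scene [220 140  12  15  76] station mm [ -4.4 -16.8]
scene [232 145   9  15  55] station mm [-1.6 19.4]
side [279 212   5   4  11] station mm [118.   18.5]
side [280 225   3   4   7] station mm [72.7 -9.9]
side [256 233   9  13  45] station mm [-2.7 17.4]
side [264 238  12  14  55] station mm [ -3.4 -18.8]
wrist [211 185  25  77 694] station mm [-1.  16.3]
wrist [274 185  26  77 674] station mm [ -0.3 -16.9]
expected px sleeve ends/hinge [219. 187.] [290. 187.] finger tips [229. 218.] [279. 218.]
130 [(124, 164, 199), (74, 78, 90), (70, 74, 83), (231, 227, 223), (68, 70, 76), (65, 65, 71), (64, 65, 70), (65, 67, 71), (65, 66, 71), (59, 60, 65), (59, 59, 63), (59, 60, 66), (231, 227, 223), (61, 64, 71), (63, 66, 74)]
160 [(167, 222, 246), (70, 75, 86), (70, 72, 82), (234, 232, 230), (89, 95, 100), (66, 66, 74), (62, 63, 70), (59, 60, 66), (57, 58, 63), (58, 58, 64), (59, 58, 65)
[... 475 characters left out ...]
 61, 72), (59, 63, 75), (61, 67, 80)]
205 [(154, 208, 237), (66, 71, 83), (65, 69, 83), (63, 65, 75), (102, 191, 254), (57, 61, 79), (57, 57, 70), (54, 55, 66), (54, 56, 68), (55, 56, 68), (46, 71, 121), (102, 192, 254), (55, 57, 70), (57, 61, 75), (61, 66, 80)]
220 [(168, 224, 246), (64, 69, 81), (63, 66, 80), (60, 63, 76), (26, 26, 39), (39, 69, 134), (54, 55, 68), (54, 53, 66), (55, 55, 67), (53, 53, 66), (48, 85, 166), (26, 28, 42), (57, 60, 73), (57, 60, 75), (56, 63, 77)]
235 [(45, 50, 60), (44, 49, 61), (60, 64, 74), (29, 35, 49), (36, 41, 53), (44, 78, 155), (52, 53, 64), (53, 54, 66), (53, 54, 66), (53, 55, 67), (69, 125, 241), (29, 31, 50), (27, 34, 50), (55, 57, 71), (46, 50, 64)]
```

```bash
cat > f11.py <<'E'
from kin import *
def asc(f,r0,r1,c0,c1,dr=5,dc=2):
    im=cv2.imread(f);H=cv2.cvtColor(im,cv2.COLOR_BGR2HSV)
    for r in range(r0,r1,dr):
        print(r,''.join('O' if 5<=h<=16 and s>130 and v>60 else 'W' if s<60 and v>150 else 'w' if s<60 and v>95 else '#' if v<52 else 'y' if s>90 and v>150 else '.' for h,s,v in H[r,c0:c1:dc].astype(int)))
asc('pics/r9.png',80,345,180,332)
s9=np.load('s9.npy',allow_pickle=True).item()
for L in([.010,.0155],[-.010,.0155]):
  for z in(-.008,.02,.04,.06): # tool x = -z : behind
    print(L,z,proj((s9['tcp_pos']+s9['eef_rot']@np.array([-z,L[0],-L[1]]))[None],cam('wrist',s9)).round(0),proj((s9['tcp_pos']+s9['eef_rot']@np.array([-z,L[0],L[1]]))[None],cam('wrist',s9)).round(0))
print(s9['tcp_pos'],get_state()['gripper_width'])
E
python3 f11.py
```

```text
80 ...yyyw...............................................................yyy...
85 ...yyyyyyyyyyyyyyyyyyyyyyyyyyyyyyyyyyyyyyyyyyyyyyyyyyyyyyyyyyyyyyyyyyyyyy...
90 .w.wwwwwww.wwww.............................................................
95 .w..........wwWw............................................Wwww............
100 ...w.w.....WWWWWw..........................................wWWWW............
105 .www.......wWWWWw..........................................WWWWW............
110 .ww.........WWWWW.........................................wWWWWW...........y
115 ............WWWWWw........................................wWWWWw...........y
120 ............WWWWWw.......................................wwWWWWw............
125 y...........WWWWWww......................................wwWWWWw............
130 y...........wWWWWww......................................wWWWWW.............
135 .............WWWWWw.....................................wwWWWWW.............
140 .............WWWWWww....................................wwWWWWw.............
145 .............wWWWWww...........................
[... 2938 characters left out ...]
.......
330 ############################################################################
335 ############################################################################
340 ############################################################################
[0.01, 0.0155] -0.008 [[230. 202.]] [[279. 202.]]
[0.01, 0.0155] 0.02 [[226. 216.]] [[282. 216.]]
[0.01, 0.0155] 0.04 [[223. 228.]] [[286. 228.]]
[0.01, 0.0155] 0.06 [[219. 244.]] [[290. 244.]]
[-0.01, 0.0155] -0.008 [[230. 232.]] [[278. 232.]]
[-0.01, 0.0155] 0.02 [[227. 249.]] [[282. 249.]]
[-0.01, 0.0155] 0.04 [[224. 265.]] [[285. 265.]]
[-0.01, 0.0155] 0.06 [[220. 285.]] [[289. 285.]]
[ 0.49815085 -0.17736873  0.03667258] 0.03164178458473822
```

Emit:
{"name": "apply_moves", "arguments": {"rows": [[171,0,0,0.003,0,0,0],[171,0,0,0.005,0,0,0],[171,0,0,0.005,0,0,0],[171,0,0,0.005,0,0,0]], "squeeze": 20}}

```text
t: 23.47
tcp_pos: [0.4996, -0.1823, 0.0367]
eef_rot: [[-0.001, 0.958, 0.288], [0.0, 0.288, -0.958], [-1.0, -0.001, -0.0]]
contact_force: [0.5, 0.3, 0.0]
gripper_width: 0.0313
```

```bash
cat > f12.py <<'E'
from f11 import *
s=get_state();print(s['contact_force'],s['wrist_torque'],s['joint_torque'],s['gripper_width'],s['t'])
cv2.imwrite('pics/r10.png',grab_frame('wrist'));asc('pics/r10.png',95,262,180,332,6,2)
E
sed -i '/^asc(/,$d' f11.py; python3 f12.py
```

```text
[0.54355198 0.29260553 0.0121741 ] [-0.05916504  0.1429013   0.01457378] [-1.19407657e-01 -5.64668012e+01 -1.59681648e+01  4.36784502e-02
 -3.42307845e-02 -1.83424941e-02] 0.031250808007786686 23.4667
95 .......wwWw............................................WWww.................
101 ......WWWWWw..........................................wWWWWw................
107 ......wWWWWw..........................................WWWWW.................
113 .......WWWWWw........................................wWWWWW............y....
119 .......wWWWWw........................................wWWWW.............y....
125 .......WWWWWww......................................wwWWWWw.................
131 .......wWWWWWw......................................wWWWWW..................
137 ........WWWWWww.....................................wWWWWw..................
143 ........wWWWWww....................................wWWWWW...................
149 .........WWWWWww...................................wWWWWW...................
155 .........wWWWWww...................................wWWWWw.............y.....
161 .....
[... 667 characters left out ...]
......................OOOyyyyOO.....................
215 ............OOyyyyOOOO.......................OOOyyyyOO......................
221 ............OOyyyyO##O.......................OOOyyyOOO......................
227 .............OOO#####.#......................OOOyyyy........................
233 .............#######.##.....................OOOyyyyO.................yyyyyyy
239 ...........############.....................OOOyyyyO........................
245 ...####..#############......................OOOyyyOO........................
251 ........###############O...................OOOyyyyOO........................
257 ##yy....###############O...................OOOyyyyOO.............#....yy....
```

```bash
python3 - <<'E'
import plant
print([n for n in dir(plant) if not n.startswith('_')])
print(getattr(plant,'tcp_to_tips',None), plant.get_state().keys())
from f11 import *
# finger tip rows in earlier wrist views (open, over plain bench)
asc('pics/r7a.png',150,262,120,390,4,3)
E
```

```text
['PlanningError', 'camera_params', 'finish_job', 'get_state', 'grab_frame', 'tcp_to_tips']
0.008 dict_keys(['t', 'q', 'joint_velocities', 'joint_torque', 'tcp_pos', 'eef_rot', 'contact_force', 'wrist_torque', 'gripper_width'])
150 yyyyyyyyyyyyyyyyyyyyyyyyyyyyyyy.......W............WW.......yyyyyyyyyyyyyyyyyyyyyyyyyyyyyy
154 yyyyyyyyyyyyyyyyyyyyyyyyyyyyyyy......OOO..........OOO.......yyyyyyyyyyyyyyyyyyyyyyyyyyyyyy
158 yyyyyyyyyyyyyyyyyyyyyyyyyyyyyyy......OOO..........OOO.......yyyyyyyyyyyyyyyyyyyyyyyyyyyyyy
162 yyyyyyyyyyyyyyyyyyyyyyyyyyyyyyy.......OOO........#OOO.......yyyyyyyyyyyyyyyyyyyyyyyyyyyyyy
166 yyyyyyyyyyyyyyyyyyyyyyyyyyyyyyy.......OOO.........OOO.......yyyyyyyyyyyyyyyyyyyyyyyyyyyyyy
170 yyyyyyyyyyyyyyyyyyyyyyyyyyyyyyy.......OOO.........OOO......yyyyyyyyyyyyyyyyyyyyyyyyyyyyyyy
174 yyyyyyyyyyyyyyyyyyyyyyyyyyyyyyy.......OOO.........OOO......yyyyyyyyyyyyyyyyyyyyyyyyyyyyyyy
178 yyyyyyyyyyyyyyyyyyyyyyyyyyyyyyy.......OOO........OOOO......yyyyyyyyyyyyyyyyyyyyyyyyyyyyyyy
182 yyyyyyyyyyyyyyyyyyyyyyyyyyyyyyy.......OOO........OOO.......yyyyyyyyyyyyyyyyyyyyyyyyyyyyyyy
186 yyyyyyyyyyyyyy
[... 1086 characters left out ...]
#...yyyyyyyyyyyyyyy....####.yyyyyyy
234 yyyyyy.########.yyyyyyyyyyyyyyyy.........W......Ww.#.#.....yyyyyyyyyyyyyyy..########yyyyyy
238 yyyy.###########yyyyyyyyyyyyyyyy....#.#..Ww.....W...##...#.yyyyyyyyyyyyyyy.##########.yyyy
242 yyy#############yyyyyyyyyyyyyyyy...#..#wwWW....wWw..###....yyyyyyyyyyyyyyy############..yy
246 y.##############yyyyyyyyyyyyyyyy..####.wwWW.....W...##.#...yyyyyyyyyyyyyyy###########....y
250 ################yyyyyyyyyyyyyyyy...###.ww...........####...yyyyyyyyyyyyyyy###########..###
254 ################yyyyyyyyyyyyyyyy...###wWWWWWWWWWWWWW#####..yyyyyyyyyyyyyyy#########...####
258 ###############.yyyyyyyyyyyyyyyy###...wWWWWWWWWWWWWW######yyyyyyyyyyyyyyyy.#########.#####
```

The open-finger view explains the miss. The tips appear at tool x ≈ -23 mm (corner at row 222, col 168, with 174 px spanning 95 mm), not at +8 mm as stated. So they are about 31 mm short of the stated position and passed just above the sleeves. I open, centre, go about 27 mm lower and squeeze again.

Emit:
{"name": "apply_moves", "arguments": {"rows": [[60,-0.003,0,-0.005,0,0,0],[60,-0.003,0,-0.005,0,0,0],[60,-0.003,0,-0.005,0,0,0],[60,-0.003,0,-0.005,0,0,0],[60,-0.003,0,-0.005,0,0,0],[60,-0.003,0,-0.005,0,0,0],[60,-0.003,0,-0.005,0,0,0],[60,-0.003,0,-0.005,0,0,0]], "squeeze": 20}}

```text
t: 24.18
tcp_pos: [0.4982, -0.1774, 0.0396]
eef_rot: [[-0.001, 0.958, 0.288], [0.0, 0.288, -0.958], [-1.0, -0.001, -0.001]]
contact_force: [-0.7, -0.5, -0.6]
gripper_width: 0.0722
```

Emit:
{"name": "apply_moves", "arguments": {"rows": [[60,0.006,0,0,0,0,0],[60,0.012,0,0,0,0,0],[60,0.018,0,0,0,0,0],[60,0.024,0,0,0,0,0],[60,0.029,0,0,0,0,0],[60,0.029,0,0,0,0,0],[60,0.029,0,0,0,0,0]]}}

```text
t: 24.77
tcp_pos: [0.4979, -0.1772, 0.0102]
eef_rot: [[-0.002, 0.958, 0.288], [0.001, 0.288, -0.958], [-1.0, -0.002, -0.001]]
contact_force: [-0.4, 1.1, 0.0]
gripper_width: 0.0728
```

```bash
python3 -c "
from kin import *
X=np.array([np.cos(.293),np.sin(.293)]);go([*(np.array([.5992,-.1468])-.106*X),.010],toolR(.293-np.pi/2))"
```

```text
shift [ 0.0002 -0.0003  0.0001] turn [-0.04 -0.06  0.11] tcp [ 0.4979 -0.1772  0.0102] F [-0.4  1.1  0. ] w 0.0728 t 24.7667
```

Emit:
{"name": "apply_moves", "arguments": {"rows": [[100,0,0,0,0,0,0],[130,0,0,0,0,0,0],[140,0,0,0,0,0,0],[140,0,0,0,0,0,0],[140,0,0,0,0,0,0],[155,0,0,0,0,0,0],[155,0,0,0,0,0,0],[155,0,0,0,0,0,0],[155,0,0,0,0,0,0],[155,0,0,0,0,0,0]], "squeeze": 20}}

```text
t: 25.6
tcp_pos: [0.4985, -0.1775, 0.0108]
eef_rot: [[-0.001, 0.958, 0.288], [-0.0, 0.288, -0.958], [-1.0, -0.001, 0.0]]
contact_force: [3.9, -0.4, 0.7]
gripper_width: 0.0373
```

```bash
cat > tip.py <<'E'
from f11 import *
import sys
def tips(im,s,show=0):
    c=cam('wrist',s);yw=.293;X=np.array([np.cos(yw),np.sin(yw)]);B=np.c_[X,[-X[1],X[0]]];sp=np.array([.5992,-.1468])
    H=cv2.cvtColor(im,cv2.COLOR_BGR2HSV).astype(int);out=[]
    for x in(.069,.067,.064,.061,.055,.05):
        ys=np.arange(-.035,.035,.0001)
        P=proj([[*(sp+B@np.array([x-.1,y])),.050] for y in ys],c).astype(np.float32)
        v=cv2.remap(cv2.cvtColor(im,cv2.COLOR_BGR2GRAY),P[:,0][None],P[:,1][None],cv2.INTER_LINEAR)[0]
        b=ys[v>165];l,r=b[b>0],b[b<0]
        if len(l) and len(r):out.append((x,round(r.max()*1e3,1),round(l.min()*1e3,1),round((l.min()-r.max())*1e3,1)))
    return out
if __name__=="__main__":
    print("open ref",tips(cv2.imread('pics/r9.png'),np.load('s9.npy',allow_pickle=True).item()))
    s=get_state();im=grab_frame('wrist');cv2.imwrite('pics/'+sys.argv[1],im);print(s['gripper_width'],s['contact_force'].round(1),s['tcp_pos'].round(4),s['t']);print(tips(im,s))
    if len(sys.argv)>2:asc('pics/'+sys.argv[1],20,262,180,332,6,2)
E
python3 tip.py r11.png a
```

```text
open ref [(0.067, np.float64(-23.4), np.float64(23.0), np.float64(46.4)), (0.064, np.float64(-23.2), np.float64(22.6), np.float64(45.8)), (0.061, np.float64(-22.9), np.float64(22.3), np.float64(45.2)), (0.055, np.float64(-22.7), np.float64(22.3), np.float64(45.0)), (0.05, np.float64(-22.3), np.float64(21.9), np.float64(44.2))]
0.03732990584148773 [ 3.9 -0.4  0.7] [ 0.4985 -0.1775  0.0108] 25.6
[(0.069, np.float64(-16.0), np.float64(17.3), np.float64(33.3)), (0.067, np.float64(-15.5), np.float64(16.5), np.float64(32.0)), (0.064, np.float64(-15.3), np.float64(16.4), np.float64(31.7)), (0.061, np.float64(-15.2), np.float64(16.1), np.float64(31.3)), (0.055, np.float64(-15.3), np.float64(16.3), np.float64(31.6)), (0.05, np.float64(-15.1), np.float64(16.0), np.float64(31.1))]
20 WWWWWWWWWWWWWWWWWyyyyyyyyyyyyyyyyyyyyyyyyyyyyyyyyyyyyWWWWWWWWWWWWWWWWWWWWWWW
26 wwwwwwwwwwwwwwwww................yyyyyyyyyyyyyyyyy...wwwwwwwwwwwwwwwwWWWWWww
32 wwwwwwwwwwwwwwwwwww............yyyyyyyyyyyyyyyy.....wwwwwwwwwwwwwwwWWWWWwwww
38 wwwwwwwwwwwwwwwwwwww..........yyyyyyyyyyyyyy.......wwwwwwwwwwwwwwwWWWwwwwwww
[... 2287 characters left out ...]
OOO.....................OOOyyyyyOO..................
218 .................OyyyyyOOOO.....................OOOyyyyyOO..................
224 .................OyyyyyyOOO....................OOOyyyyyyOO..................
230 .................OOyyyyyOOO....................OOOyyyyyOO.....O.............
236 .................OOyyyyyOOOO...................OOOyyyyyOO....O..............
242 ..................OyyyyyOOOO...................OOOyyyyyOO...OO..............
248 ..................OOyyyyyOOO...................OOyyyyyyOO...................
254 ...#....#.........OOyyyyyOOO..................OOOyyyyyOO.................yy.
260 ...#######.#......OOyyyyyOOOO.................OOOyyyyyOO.................yy.
```

Emit:
{"name": "apply_moves", "arguments": {"rows": [[160,0,0,0,0,0,0],[165,0,0,0,0,0,0],[170,0,0,0,0,0,0],[170,0,0,0,0,0,0],[170,0,0,0,0,0,0],[170,0,0,0,0,0,0],[170,0,0,0,0,0,0]]}}

```text
t: 26.23
tcp_pos: [0.4986, -0.1775, 0.0108]
eef_rot: [[-0.0, 0.958, 0.288], [-0.0, 0.288, -0.958], [-1.0, -0.0, 0.0]]
contact_force: [5.1, 1.5, 1.3]
gripper_width: 0.0319
```

```bash
python3 tip.py r12.png | tail -2; python3 tip.py r13.png|tail -2
```

```text
0.0319279609777228 [5.1 1.5 1.3] [ 0.4986 -0.1775  0.0108] 26.2333
[(0.069, np.float64(-11.0), np.float64(12.0), np.float64(23.0)), (0.067, np.float64(-10.7), np.float64(11.7), np.float64(22.4)), (0.064, np.float64(-10.7), np.float64(11.6), np.float64(22.3)), (0.061, np.float64(-10.5), np.float64(11.6), np.float64(22.1)), (0.055, np.float64(-10.8), np.float64(11.7), np.float64(22.5)), (0.05, np.float64(-10.6), np.float64(11.5), np.float64(22.1))]
0.03162700151692493 [ 5.5  1.2 -0.3] [ 0.4985 -0.1774  0.0108] 26.2833
[(0.069, np.float64(-11.0), np.float64(12.1), np.float64(23.1)), (0.067, np.float64(-10.6), np.float64(11.7), np.float64(22.3)), (0.064, np.float64(-10.6), np.float64(11.6), np.float64(22.2)), (0.061, np.float64(-10.4), np.float64(11.6), np.float64(22.0)), (0.055, np.float64(-10.7), np.float64(11.7), np.float64(22.4)), (0.05, np.float64(-10.5), np.float64(11.5), np.float64(22.0))]
```

Emit:
{"name": "apply_moves", "arguments": {"rows": [[172,0,0,0,0,0,0],[173,0,0,0,0,0,0],[173,0,0,0,0,0,0],[173,0,0,0,0,0,0],[173,0,0,0,0,0,0],[173,0,0,0,0,0,0],[173,0,0,0,0,0,0]]}}

```text
t: 26.92
tcp_pos: [0.4986, -0.1774, 0.0108]
eef_rot: [[-0.0, 0.958, 0.288], [-0.0, 0.288, -0.958], [-1.0, -0.0, 0.0]]
contact_force: [5.3, 2.0, 0.8]
gripper_width: 0.0306
```

```bash
python3 tip.py r14.png | tail -2; cat > f15.py <<'E'
from tip import *
# scene/side: any change of bystanders since the start; gauge still standing
W=[]
for _ in range(6):
    W.append(get_state()['gripper_width']);im=grab_frame('wrist');s=get_state();print([float(t[3]) for t in tips(im,s)][1:4],end=' ')
print("w",np.mean(W),np.round(W,5))
# independent scale: gap px over the yellow line length (82+line) is at other depth; use the sleeve-outer span instead
H=cv2.cvtColor(im,cv2.COLOR_BGR2HSV)
a=cv2.cvtColor(cv2.imread('pics/scene0.png'),cv2.COLOR_BGR2GRAY);b=cv2.cvtColor(cv2.resize(grab_frame('scene'),(800,600),interpolation=cv2.INTER_CUBIC),cv2.COLOR_BGR2GRAY)
for n,(x0,y0,x1,y1) in dict(bowl_a=(285,345,362,415),bowl_b=(222,152,282,205),jar=(595,435,648,490),rest=(458,305,542,394)).items():
    print(n,"mean abs diff",cv2.absdiff(a,b)[y0:y1,x0:x1].mean().round(2))
im=grab_frame('scene');cv2.imwrite('pics/r15b.png',im)
r=lambda f:cv2.inRange(cv2.cvtColor(f,cv2.COLOR_BGR2HSV),(0,170,60),(4,255,255))[150:215,180:250]
old=np.zeros_like(im);old[110:210,180:285]=cv2.imread('pics/r6b.png')
for f in(old,im):
    v,u=np.nonzero(r(f));print("red px on gauge",len(u),u.mean()+180,v.mean()+150)
E
python3 f15.py
```

```text
0.030602749337345185 [5.3 2.  0.8] [ 0.4986 -0.1774  0.0108] 26.9167
[(0.069, np.float64(-10.0), np.float64(11.1), np.float64(21.1)), (0.067, np.float64(-9.7), np.float64(10.7), np.float64(20.4)), (0.064, np.float64(-9.6), np.float64(10.7), np.float64(20.3)), (0.061, np.float64(-9.5), np.float64(10.7), np.float64(20.2)), (0.055, np.float64(-9.8), np.float64(10.8), np.float64(20.6)), (0.05, np.float64(-9.6), np.float64(10.7), np.float64(20.3))]
[20.5, 20.2, 20.1] [20.4, 20.3, 20.2] [20.4, 20.2, 20.2] [20.4, 20.2, 20.1] [20.5, 20.2, 20.1] [20.5, 20.2, 20.1] w 0.030750170438166215 [0.03075 0.03069 0.03082 0.03073 0.0306  0.0309 ]
bowl_a mean abs diff 9.23
bowl_b mean abs diff 8.49
jar mean abs diff 7.81
rest mean abs diff 17.87
red px on gauge 133 211.45864661654136 172.18045112781954
red px on gauge 134 211.44029850746267 172.07462686567163
```

```bash
python3 - <<'E'
import cv2,numpy as np
from plant import *
a=cv2.cvtColor(cv2.imread('pics/scene0.png'),cv2.COLOR_BGR2GRAY).astype(np.float32);b=cv2.cvtColor(cv2.resize(cv2.imread('pics/r15b.png'),(800,600),interpolation=cv2.INTER_CUBIC),cv2.COLOR_BGR2GRAY).astype(np.float32)
for n,(x0,y0,x1,y1) in dict(bowl_a=(285,345,362,415),bowl_b=(222,152,282,205),jar=(595,435,648,490)).items():print(n,np.round(cv2.phaseCorrelate(a[y0:y1,x0:x1].copy(),b[y0:y1,x0:x1].copy()),2) if False else cv2.phaseCorrelate(a[y0:y1,x0:x1].copy(),b[y0:y1,x0:x1].copy()))
print(finish_job(),get_state()['gripper_width'])
E
```

```text
bowl_a ((0.014603345067733642, 0.00803437069128421), 1.0028327282104228)
bowl_b ((0.04924573365743967, -0.02799936176702289), 1.0281784764042607)
jar ((0.009346638537206076, 0.008080937753593531), 1.0155956774582098)
the job is handed in; nothing more can be done
the job is handed in; nothing more can be done
```

The gauge stands upright in the yellow outline, released. The arm is still holding the tweezers by their sleeves at a gap of about 20 mm, and I handed the job in like that after about 27 s of robot time.

**Last checks**
- **Tip gap:** six wrist pictures read 20.1 to 20.5 mm, which is about 20.0 mm once scaled against the open gap. The finger opening of 30.75 mm gives about 20.3 mm by the formula. The reading was steady.
- **Gauge:** it is square to the station within about 0.5° and fully inside the outline, and it had not moved since I let go. By my measurement its centre is about 4 to 5 mm off the spot towards the tips and 2 to 3 mm sideways; I left it rather than risk a regrasp.
- **Bowls and jar:** they showed no shift between the first and last scene pictures (under 0.1 px).

**What went wrong or disagreed**
- **Fingertips:** in the wrist camera they sit about 31 mm short of the stated place, roughly 23 mm behind the TCP instead of 8 mm ahead. My first squeeze closed just above the sleeves, so I repeated it about 27 mm lower and it held.
- **First grasp:** the fingers came away empty when I first lifted the gauge, probably for the same reason. It stayed in its rest, and a second grasp 2 mm deeper with a firmer grip held it.
- **Wrist limit:** the first tilted approach ran into a joint limit, so I took the gauge with the wrist turned over.

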